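# Open the cryo pots for airing

## Task

Get the three cold pots on the blue mat open and airing. Where a pot still has its plug, thread the puller rod into the tapped blue plug (a quarter turn clockwise), draw the plug straight up out of the collar, stand it upright in the white rack channel and unthread the rod. Slide every pot, once it is open, over the bench, never lifting or tipping it, until it stands centred on any green ring of the airing mat, one pot to a ring. The plugs are too cold to touch with the fingers; finish with the puller standing back in its stand and everything let go, and leave the bottle, the timer and the vial box where they are.

Things in the scene. Friction and masses are not known exactly. Their poses are not given: they have to be found in the camera images.
- pot1: Low cream pot with a yellow band, 0.8 kg, loose, smooth base. Origin: centre of its underside, z up. Round body 90 mm diameter, 55 mm high; on it a grey square collar 58 x 58 mm outside (sides along x and y), from 55 to 95 mm height, 6 mm walls, open on top, 46 x 46 mm inside, where its plug sits (or is missing: already open). The bare collar may be gripped across two opposite sides to slide the pot.
- pot2: Low cream pot with a green band, 0.8 kg, loose, smooth base. Origin: centre of its underside, z up. Round body 90 mm diameter, 55 mm high; on it a grey square collar 58 x 58 mm outside (sides along x and y), from 55 to 95 mm height, 6 mm walls, open on top, 46 x 46 mm inside, where its plug sits (or is missing: already open). The bare collar may be gripped across two opposite sides to slide the pot.
- pot3: Low cream pot with a red band, 0.8 kg, loose, smooth base. Origin: centre of its underside, z up. Round body 90 mm diameter, 55 mm high; on it a grey square collar 58 x 58 mm outside (sides along x and y), from 55 to 95 mm height, 6 mm walls, open on top, 46 x 46 mm inside, where its plug sits (or is missing: already open). The bare collar may be gripped across two opposite sides to slide the pot.
- plug1: Blue square plug of pot1, 44 x 44 mm, 40 mm high, 0.15 kg, at first flush in the pot's collar (1 mm play all round, so it cannot turn there; no friction holds it); it may be absent. Origin: centre of its underside, z up. Tapped from above: see slot1.
- plug2: Blue square plug of pot2, 44 x 44 mm, 40 mm high, 0.15 kg, at first flush in the pot's collar (1 mm play all round, so it cannot turn there; no friction holds it); it may be absent. Origin: centre of its underside, z up. Tapped from above: see slot2.
- plug3: Blue square plug of pot3, 44 x 44 mm, 40 mm high, 0.15 kg, at first flush in the pot's collar (1 mm play all round, so it cannot turn there; no friction holds it); it may be absent. Origin: centre of its underside, z up. Tapped from above: see slot3.
- slot1 (a point): Centre of plug1's top (axes as the plug): a slot 35 mm along x, 18 mm along y, leading to a coarse two-start right-hand thread under two brass flanks. Let in with its foot along the slot (within 0.3 rad), the puller comes to rest with its origin 15 mm below this point; see puller_handle for the turn.
- slot2 (a point): Centre of plug2's top (axes as the plug): a slot 35 mm along x, 18 mm along y, leading to a coarse two-start right-hand thread under two brass flanks. Let in with its foot along the slot (within 0.3 rad), the puller comes to rest with its origin 15 mm below this point; see puller_handle for the turn.
- slot3 (a point): Centre of plug3's top (axes as the plug): a slot 35 mm along x, 18 mm along y, leading to a coarse two-start right-hand thread under two brass flanks. Let in with its foot along the slot (within 0.3 rad), the puller comes to rest with its origin 15 mm below this point; see puller_handle for the turn.
- puller: Puller rod, loose, 0.22 kg, upright in its stand at the start. Origin: centre of the underside of its foot, z up the rod. Foot: flat steel cross-bar 30 mm along x, 6 mm along y, 5 mm high; above it a round shank of 14 mm diameter; at 110 to 134 mm above the origin an orange T handle.
- puller_handle (a point): Middle of the T handle (64 mm along x, as the foot; 14 mm along y, grip across y; 24 mm high), 122 mm above the rod's origin. Turned clockwise from above in the slot the rod is drawn down, 4 mm in 90 degrees (follow it; 2 mm play), to a stop near 105. Pulled up from 90 to 105, the foot rises 7 mm into a locking pocket, then lifts the plug. To unthread: 7 mm down, turn back, lift.
- stand: Fixed aluminium block 75 x 75 mm, 60 mm high, origin at the centre of its underside. In its top a slot 35 mm along its x and 18 mm along its y, 50 mm deep (floor 10 mm above the bench), in which the puller stands on its foot, foot along the slot (either way round).
- rack_floor (a point): Middle of the floor (6 mm above the bench) of the fixed rack: a channel 230 mm long along this point's x, open at both ends, 52 mm wide (y) between two steel rails that rise 24 mm. Plugs stand in it within 100 mm of the middle along x, two sides along the rails, which keep them from turning with the rod; 65 mm apart suits three.
- mark1 (a point): Centre, on the bench, of one of the three painted green rings (104 mm diameter, 160 mm apart in a row along y) of the airing mat, which is paint-thin and fixed. Any pot may go on any ring.
- mark2 (a point): Centre, on the bench, of one of the three painted green rings (104 mm diameter, 160 mm apart in a row along y) of the airing mat, which is paint-thin and fixed. Any pot may go on any ring.
- mark3 (a point): Centre, on the bench, of one of the three painted green rings (104 mm diameter, 160 mm apart in a row along y) of the airing mat, which is paint-thin and fixed. Any pot may go on any ring.
- wash_bottle: Loose white bottle, 60 mm diameter, 130 mm high, origin at the centre of its underside; leave alone.
- timer: Loose grey timer, 50 x 80 x 45 mm high, origin at the centre of its underside; leave alone.
- vial_box: Loose cardboard box, 90 x 120 x 45 mm high, origin at the centre of its underside; leave alone.
Not all that is in view belongs to the job. Leave any orange or purple look-alike of the pot3 alone. What is shaped like the puller but black is not meant.

How it is judged:
By the outcome, as a careful person would: the job done as asked, in the order asked, and still so for the second after the job is handed in, with the robot touching nothing.
Of plug1, plug2, plug3 only 2 to 3 are there at a start; the rules pass over those that are not, and their reading is None.
At some moment in a run one of pot1, pot2, pot3 may be knocked a few centimetres aside while the robot is not near it.
It also fails if it takes over 210 s, if anything falls off the work surface, if the arm or the gripper's body presses on something with over 40 N, if the wrist force passes 120 N, or if a joint passes its speed limit or range.

## Robot

A 7-joint arm with a two-finger parallel gripper is mounted at the origin on the work surface. World frame = base frame: x ahead of the robot, y to its left, z up, the work surface at z = 0. Lengths are in m, angles in rad, forces in N, time in s.
With the tool pointing down it reaches from about 0.4 to 0.875 m from the base axis. Payload 19.3 kg.
Tool frame: the origin (TCP) lies midway between the tips of the shut fingers; the grasp point (between the pads) lies 19 mm behind it; z points along the fingers, x is the direction in which the jaws open and shut, and the axes are right-handed (so a half turn about z gives the same grasp; the last joint's range is limited). The gripper opens to 85 mm and grips with 20 to 120 N. Pads are 22 mm wide; open, the fingers measure 114 mm over their backs; the gripper's body (76 mm by 85 mm) begins 54 mm behind the grasp point. The pads swing forward as they close: fully open they stand 13 mm farther back than shut.
Start: joints at [1.14, 0.521, -0.036, 1.599, 0.021, 1.021, -0.113], TCP at [0.221, -0.585, 0.231] pointing down, gripper open.
Joint ranges: [-2.91, 2.91], [-0.3, 2.13], [-1.5, 1.42], [0.17, 2.43], [-1.26, 4.41], [0.16, 1.93], [-2.52, 2.52]. Speed limits (rad/s): [1.89, 1.89, 2.39, 2.39, 3.01, 3.01, 3.01].

## Interface

Orientations are given as a 3x3 rotation matrix whose columns are the frame's x, y, z axes.
In Python, from bench import ctrl gives the robot as it stands.
- The arm moves only by the shell command python3 -m inch 'ROWS' [OPENING] [FORCE]. ROWS is text: rows parted by semicolons, each of 4 numbers parted by spaces: the shift along the tool's x, y, z in cm, then the turn about the tool's z in degrees. In form: x y z twist; .... A call has exactly 8 rows; each row is the pose to reach, as a shift and turn from the pose measured when the call began, along the tool's axes at that moment; what a row does not reach only later rows make up. A row lasts 1/8 s, in which the tool goes at most 62.5 mm and 10.7 degrees, less where a joint would pass 70% of its speed; a pose out of reach is approached as far as the arm can. A call with a gripper value outside its range is refused whole. OPENING is the finger opening in cm, from 0 to 8.54, set as the call begins (- or left out, the last holds). The fingers move at their own pace and stop on an object; FORCE is the grip in N (left out, the last holds). Time passes only in rows, so rows that repeat a pose let the fingers close, or fill a call up. It gives the time, the measured TCP pose, the force and the opening at its end, in the units of the state.
- ctrl.state(): the state, without advancing time (a new reading comes with each control period).
- ctrl.capture(name): name is "side" or "top" or "wrist"; returns a dict with "image" (420x560x3 uint8, blue, green, red), "fx", "fy", "cx", "cy" (pixels), "distortion" ([k1, k2, p1, p2, k3] as OpenCV has them; the pictures are not rectified), "T" (4x4, takes a point from camera to world coordinates); the wrist camera has in their place "hand_eye" (4x4, takes a point from camera to tool coordinates, whose origin is the TCP and whose axes are the tool frame's). Camera axes: x right, y down, z forward; pixel columns grow to the right and rows downward; lengths in m; the calibration is good to about 2 mm. A picture is of the moment at which its call begins: read the wrist's pose just before it. There is no depth.
- ctrl.hand_in(): hands the job in, once; it reports no verdict.
The state is a dict: "time": time; "joint_positions": joint angles; "joint_vel": joint speeds; "effort": joint torques, N m; "tcp_pos": TCP position; "tcp_rot": TCP orientation; "contact_force": force on the tool from outside, world axes, zero at the start; "moment": the same for the moment, N m; "grip_width": finger opening in m.
Only numpy, scipy, OpenCV 4.12 (cv2) and the standard library are available. Lean on these libraries where they do the work, as an engineer would, in place of code of your own. Each camera call takes 0.05 s, during which the arm holds its last target.

## Working session

There is one attempt and no reset: what is moved stays moved. The work goes in short steps, Python scripts to look and compute and a shell command to move; the robot and the scene stay as the last step left them, time stands still between calls to the robot, and variables do not carry over. Pictures are saved under pics/ and viewed, and the job is handed in when it is done.

```bash
ls; mkdir -p pics
python3 - <<'E'
from bench import ctrl
import cv2
s=ctrl.state(); print(s)
for n in ("side","top","wrist"):
    c=ctrl.capture(n); cv2.imwrite(f"pics/{n}0.png",c["image"])
    print(n,{k:v for k,v in c.items() if k!="image"})
E
```

```text
pics
{'time': 0.0, 'joint_positions': array([ 1.13979702,  0.52201946, -0.03634605,  1.59998343,  0.021162  ,
        1.02107948, -0.11281976]), 'joint_vel': array([ 0.00046524,  0.00116918, -0.00103167,  0.00015699,  0.00154497,
       -0.00157267,  0.00028726]), 'effort': array([-1.74956665e-03, -9.27082586e+01,  1.97898656e+00, -3.69918716e+01,
        1.77657057e-02,  8.09318240e-03, -2.17002739e-04]), 'tcp_pos': array([ 0.22051185, -0.58446229,  0.23073091]), 'tcp_rot': array([[ 3.52990263e-01, -9.35626899e-01, -4.24358880e-04],
       [-9.35626341e-01, -3.52990516e-01,  1.02234616e-03],
       [-1.10632923e-03,  3.61631062e-05, -9.99999387e-01]]), 'contact_force': array([ 0.19159698,  0.80218838, -0.41177877]), 'moment': array([-0.01375691, -0.01511852, -0.03868319]), 'grip_width': 0.08533461461071594}
side {'fx': 505.18206239417356, 'fy': 505.18206239417356, 'cx': 274.00858549239774, 'cy': 216.44749925484146, 'distortion': array([-0.14493561,  0.        ,  0.        ,  0.        ,  0.        ]), 'T': array([[ 0.99233838, -0.09996544,  0.07260479,  0.43738208],
       [-0.12220
[... 559 characters left out ...]
03, -8.24238504e-02, -9.96595821e-01,
         1.48063114e+00],
       [ 0.00000000e+00,  0.00000000e+00,  0.00000000e+00,
         1.00000000e+00]])}
wrist {'fx': 359.1700822041346, 'fy': 359.1700822041346, 'cx': 282.18891883667106, 'cy': 216.0316013237927, 'distortion': array([-0.00217781,  0.        ,  0.        ,  0.        ,  0.        ]), 'hand_eye': array([[ 9.99999537e-01,  8.77015466e-04, -3.96624514e-04,
        -1.04398922e-05],
       [-7.18138371e-04,  9.54175478e-01,  2.99246791e-01,
        -7.48791262e-02],
       [ 6.40893449e-04, -2.99246367e-01,  9.54175666e-01,
        -1.42072308e-01],
       [ 0.00000000e+00,  0.00000000e+00,  0.00000000e+00,
         1.00000000e+00]])}
```

View pics/top0.png

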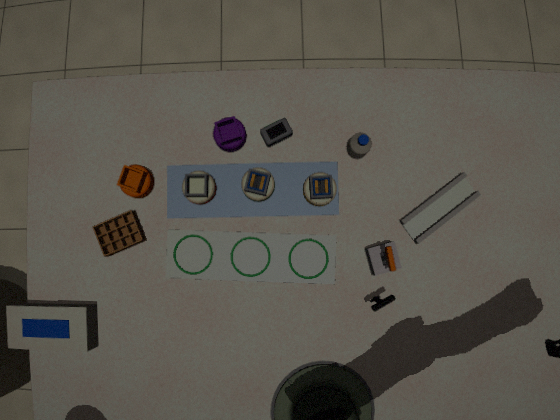

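View pics/side0.png

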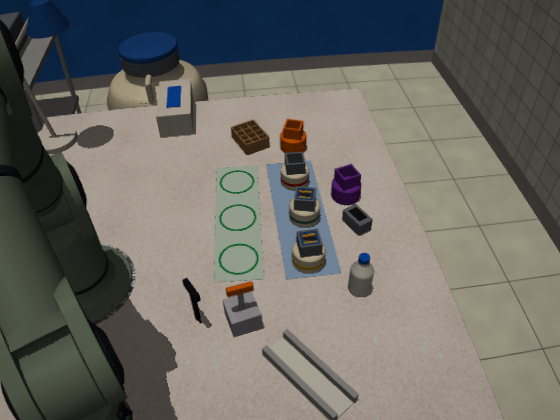

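View pics/wrist0.png

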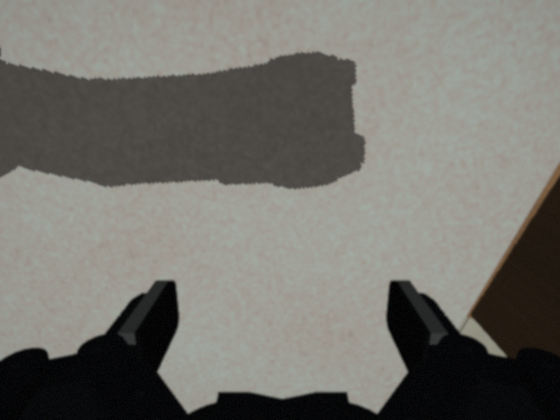

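The top view shows the pots on the blue mat at about (198,187), (258,183) and (320,188). The left one looks open, the other two have blue plugs. The puller stand is at (382,258), the black look-alike at (380,298) and the rack at (440,208). I'll zoom in.

```bash
cat > h.py <<'E'
import numpy as np, cv2
from bench import ctrl
def cam(n):
    s=ctrl.state(); c=ctrl.capture(n)
    if n=="wrist":
        T=np.eye(4);T[:3,:3]=s["tcp_rot"];T[:3,3]=s["tcp_pos"];c["T"]=T@c["hand_eye"]
    c["K"]=np.array([[c["fx"],0,c["cx"]],[0,c["fy"],c["cy"]],[0,0,1.]])
    return c
def ray(c,uv):
    p=cv2.undistortPoints(np.array(uv,float).reshape(-1,1,2),c["K"],np.array(c["distortion"])).reshape(-1,2)
    d=np.c_[p,np.ones(len(p))]@c["T"][:3,:3].T
    return c["T"][:3,3],d
def plane(c,uv,z):
    o,d=ray(c,uv); return o+d*((z-o[2])/d[:,2])[:,None]
def proj(c,P):
    Ti=np.linalg.inv(c["T"]);q=np.atleast_2d(P)@Ti[:3,:3].T+Ti[:3,3]
    return cv2.projectPoints(q,np.zeros(3),np.zeros(3),c["K"],np.array(c["distortion"]))[0].reshape(-1,2)
def tri(c1,uv1,c2,uv2):
    o1,d1=ray(c1,uv1);o2,d2=ray(c2,uv2)
    d1=d1[0]/np.linalg.norm(d1[0]);d2=d2[0]/np.linalg.norm(d2[0])
    t=np.linalg.lstsq(np.c_[d1,-d2],o2-o1,rcond=None)[0]
    a=o1+t[0]*d1;b=o2+t[1]*d2
    return (a+b)/2,np.linalg.norm(a-b)
def bright(im,g=1.6): return np.clip(im.astype(float)*g,0,255).astype(np.uint8)
def zoom(im,x0,y0,x1,y1,f,name):
    cv2.imwrite(name,cv2.resize(bright(im[y0:y1,x0:x1]),None,fx=f,fy=f,interpolation=cv2.INTER_CUBIC))
def go(x,y,z,yaw=None):
    "needed row (cm, deg) from present pose; yaw = world angle of tool x"
    s=ctrl.state();R=s["tcp_rot"];d=R.T@(np.array([x,y,z])-s["tcp_pos"])*100
    t=0
    if yaw is not None:
        cur=np.arctan2(R[1,0],R[0,0]);t=-(np.degrees(yaw-cur)); t=(t+90)%180-90
    print("row: %.2f %.2f %.2f twist %.1f"%(*d,t),"t=%.2f q7=%.2f"%(s["time"],s["joint_positions"][6]))
E
python3 - <<'E'
from h import *
t=cam("top")
zoom(t["image"],160,150,350,290,4,"pics/t1.png")
zoom(t["image"],340,160,490,320,4,"pics/t2.png")
s=cam("side")
zoom(s["image"],170,140,380,340,3.5,"pics/s1.png")
E
```

```text
(no output)
```

View pics/t1.png

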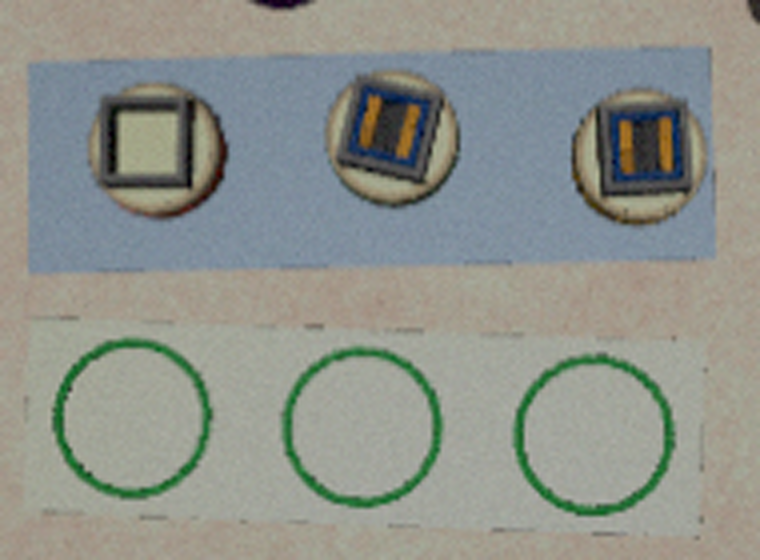

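View pics/t2.png

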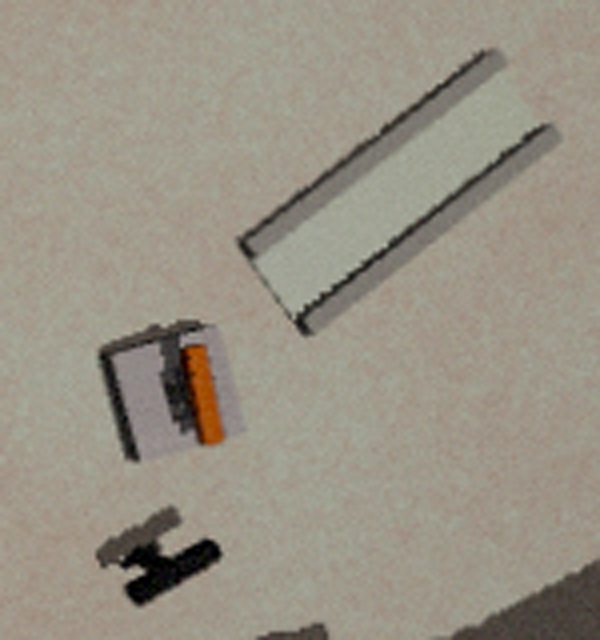

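View pics/s1.png

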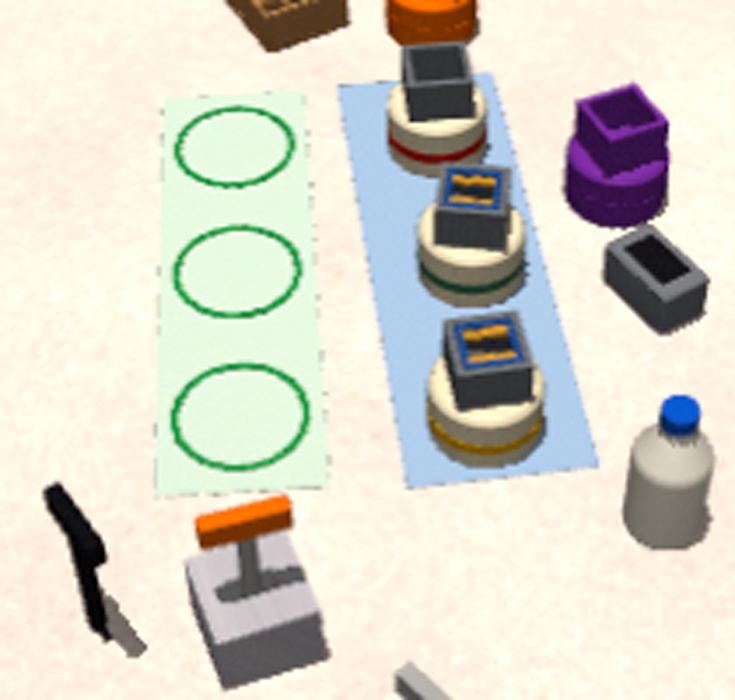

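Run:
```python
from h import *
t=cam("top");s=cam("side")
def blobs(c,lo,hi,box,mn=15):
    h=cv2.cvtColor(c["image"],cv2.COLOR_BGR2HSV);m=cv2.inRange(h,lo,hi)
    k=np.zeros_like(m);x0,y0,x1,y1=box;k[y0:y1,x0:x1]=m[y0:y1,x0:x1]
    n,l,st,ce=cv2.connectedComponentsWithStats(k)
    return [(ce[i],st[i][4],cv2.minAreaRect(np.argwhere(l==i)[:,::-1].astype(np.float32))) for i in range(1,n) if st[i][4]>=mn]
ot=blobs(t,(5,150,90),(15,255,255),(360,230,410,280)); os_=blobs(s,(5,150,90),(15,255,255),(215,270,265,310))
print(ot,os_)
p,e=tri(t,ot[0][0],s,os_[0][0]);print("handle",p,e)
# green rings
g=blobs(t,(55,80,40),(80,255,255),(160,220,350,290),40)
for q in g:print("ring",plane(t,[q[0]],0)[0],q[1],"rect",q[2])
g=blobs(s,(55,80,40),(80,255,255),(210,160,270,280),40)
for q in g:
    print("ring side",plane(s,[q[2][0]],0)[0],q[1])
b=blobs(t,(100,120,30),(125,255,255),(230,160,350,210),10)
for q in b: print("blue",q)
b=blobs(s,(100,120,30),(125,255,255),(280,180,330,270),10)
for q in b: print("blues",q)
for nm,u in dict(pot3=(197.5,186.5),pot2=(257.5,182),pot1=(321,187)).items(): print(nm,plane(t,[u],.095)[0])
# rack corners at rail tops z .03 from zoom/4+offset
R=np.array([[238,240],[485,50],[300,325],[558,130]])/4+[340,160]
print(plane(t,R,.03))
print("stand top corners",plane(t,np.array([[100,350],[215,325],[245,430],[135,460]])/4+[340,160],.06))
```

```text
[(array([390.96153846, 258.31730769]), np.int32(104), ((390.8846435546875, 258.423095703125), (23.92616844177246, 4.3145551681518555), 78.69007110595703))] [(array([238.81884058, 286.57246377]), np.int32(138), ((238.8823699951172, 286.5294189453125), (4.850712299346924, 27.163990020751953), 75.96376037597656))]
handle [ 0.42423185 -0.17224037  0.14315262] 0.0017500461599625314
ring [0.44377641 0.3515166  0.        ] 227 rect ((192.50001525878906, 254.00003051757812), (38.460365295410156, 38.9075813293457), 26.56505012512207)
ring [0.43337709 0.18731718 0.        ] 238 rect ((250.00001525878906, 256.5000305175781), (38.890872955322266, 38.890869140625), 45.0)
ring [0.42426998 0.02824629 0.        ] 243 rect ((308.0, 258.5), (39.0, 38.0), 90.0)
ring side [0.44665943 0.35033852 0.        ] 135
ring side [0.43847501 0.19099542 0.        ] 160
ring side [0.42945006 0.02877662 0.        ] 194
blue (array([256.73786408, 181.14563107]), np.int32(103), ((256.70587158203125, 181.17648315429688), (16.97749137878418, 16.492422103881836), 14.03624439239502))
blue (array([321.01904762, 185.91428571]), np.int32(105), ((321.5, 186.0), (16.0, 17.0), 90.0))
blues (array([304.65079365, 193.19047619]), np.int32(63), ((304.7079162597656, 193.42079162597656), (15.423076629638672, 10.64689826965332), 5.710593223571777))
blues (array([308.87804878, 237.13414634]), np.int32(82), ((309.00775146484375, 237.5615692138672), (12.775577545166016, 17.4888973236084), 82.87498474121094))
pot3 [0.6210766  0.31855313 0.095     ]
pot2 [0.62931856 0.16104552 0.095     ]
pot1 [ 0.61273117 -0.00425822  0.095     ]
[[ 0.52532617 -0.2234498   0.03      ]
 [ 0.65441147 -0.40749445  0.03      ]
 [ 0.46590839 -0.26493656  0.03      ]
 [ 0.59705773 -0.458654    0.03      ]]
stand top corners [[ 0.45258347 -0.12038423  0.06      ]
 [ 0.46716638 -0.19880924  0.06      ]
 [ 0.39640051 -0.21714858  0.06      ]
 [ 0.37877807 -0.14194085  0.06      ]]
```

Run:
```python
from h import *
go(.424,-.172,.30,np.radians(101.5))
```

```text
row: -31.43 -33.60 -6.87 twist 9.2 t=0.35 q7=-0.11
```

```bash
python3 -m inch '-4 -4.2 -3 1; -8 -8.5 -7 2; -12 -12.8 -7 4; -16 -17 -7 6; -20 -21.4 -7 8; -24 -25.7 -7 9; -28 -30 -7 9; -31.4 -33.6 -7 9' 8.5
python3 - <<'E'
from h import *
go(.424,-.172,.30,np.radians(101.5))
c=cam("wrist");cv2.imwrite("pics/w1.png",bright(c["image"]))
E
```

```text
time: 1.35
tcp_pos: [0.4248, -0.1702, 0.3015]
tcp_rot: [[0.203, -0.979, 0.001], [-0.979, -0.203, 0.0], [0.0, -0.001, -1.0]]
contact_force: [0.7, -0.9, -0.9]
grip_width: 0.0853
row: 0.16 0.12 0.15 twist 0.2 t=1.35 q7=-1.17
```

View pics/w1.png

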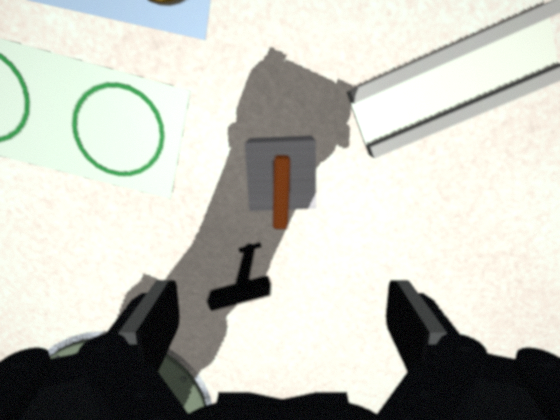

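```bash
cat >> h.py <<'E'
def orange(c,box=None):
    h=cv2.cvtColor(c["image"],cv2.COLOR_BGR2HSV);m=cv2.inRange(h,(3,140,50),(15,255,255))
    if box: k=np.zeros_like(m);x0,y0,x1,y1=box;k[y0:y1,x0:x1]=m[y0:y1,x0:x1];m=k
    n,l,st,ce=cv2.connectedComponentsWithStats(m);i=1+np.argmax(st[1:,4])
    r=cv2.minAreaRect(np.argwhere(l==i)[:,::-1].astype(np.float32))
    return r,cv2.boxPoints(r),ce[i]
E
python3 - <<'E'
from h import *
c=cam("wrist");r,b,ce=orange(c,(200,120,350,250));print(r)
P=plane(c,b,.144);print(P,P.mean(0))
e=P[1]-P[0],P[2]-P[1];[print(np.linalg.norm(v),np.degrees(np.arctan2(v[1],v[0]))) for v in e]
t=cam("top");rt,bt,ct=orange(t,(360,230,410,280));print(tri(c,r[0],t,rt[0]))
zoom(c["image"],220,110,340,240,4,"pics/w1z.png")
E
```

```text
((287.6496276855469, 196.50750732421875), (14.631721496582031, 71.46073150634766), 2.862405300140381)
[[ 0.39383191 -0.16853474  0.144     ]
 [ 0.45632571 -0.15841703  0.144     ]
 [ 0.45828277 -0.17047123  0.144     ]
 [ 0.39587713 -0.18135118  0.144     ]] [ 0.42607938 -0.16969354  0.144     ]
0.06330752538587425 9.196351000640426
0.012212033086765942 -80.7781984598615
(array([ 0.43729766, -0.164744  ,  0.17956083]), np.float64(0.005707502435404466))
```

View pics/w1z.png

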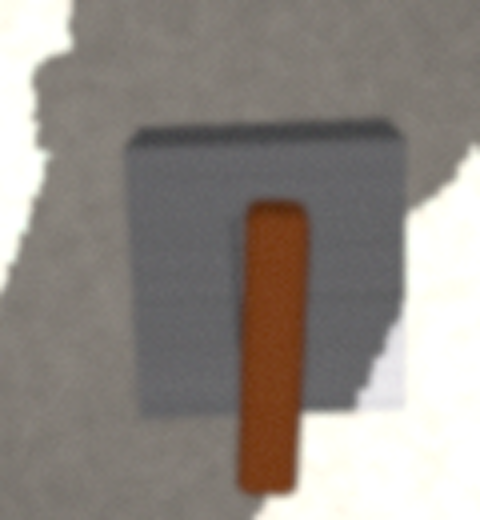

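```bash
python3 -m inch '0 0 0 -10.6;0 0 0 -21.2;0 0 0 -31.8;0 0 0 -42.4;0 0 0 -53;0 0 0 -63.6;0 0 0 -74.2;0 0 0 -84.8' ; python3 -m inch '0 0 0 -10.6;0 0 0 -21.2;0 0 0 -31.8;0 0 0 -42.4;0 0 0 -53;0 0 0 -63.6;0 0 0 -74.2;0 0 0 -84.8'
python3 - <<'E'
from h import *
go(.426,-.170,.25,np.radians(99.2))
E
```

```text
time: 2.5
tcp_pos: [0.4246, -0.1712, 0.3014]
tcp_rot: [[0.993, 0.121, 0.0], [0.121, -0.993, 0.0], [0.0, -0.0, -1.0]]
contact_force: [-0.4, -0.2, 0.3]
grip_width: 0.0851
time: 3.5
tcp_pos: [0.4241, -0.1721, 0.3014]
tcp_rot: [[-0.036, 0.999, -0.0], [0.999, 0.036, -0.0], [-0.0, -0.0, -1.0]]
contact_force: [-0.1, 0.8, -0.0]
grip_width: 0.0853
row: 0.20 0.19 5.14 twist -7.2 t=3.50 q7=1.71
```

```bash
python3 -m inch '.2 .2 1 -4;.2 .2 3 -7.2;.2 .2 5 -7.2;.2 .2 5 -7.2;.2 .2 5 -7.2;.2 .2 5 -7.2;.2 .2 5 -7.2;.2 .2 5 -7.2'
python3 - <<'E'
from h import *
c=cam("wrist");cv2.imwrite("pics/w2.png",bright(c["image"]))
r,b,ce=orange(c);print(r)
P=plane(c,b,.144);print(P,P.mean(0))
e=P[1]-P[0],P[2]-P[1];[print(np.linalg.norm(v),np.degrees(np.arctan2(v[1],v[0]))) for v in e]
E
```

```text
time: 4.5
tcp_pos: [0.4261, -0.1701, 0.2516]
tcp_rot: [[-0.161, 0.987, 0.0], [0.987, 0.161, -0.0], [-0.0, 0.0, -1.0]]
contact_force: [-0.1, -0.9, 0.4]
grip_width: 0.085
((282.5, 208.0), (84.0, 17.0), 90.0)
[[ 0.39117157 -0.18174232  0.144     ]
 [ 0.3892588  -0.17003781  0.144     ]
 [ 0.45158812 -0.15938445  0.144     ]
 [ 0.45364402 -0.17196614  0.144     ]] [ 0.42141563 -0.17078268  0.144     ]
0.011859771788125362 99.28132076905109
0.06323320071649302 9.69929705520212
```

View pics/w2.png

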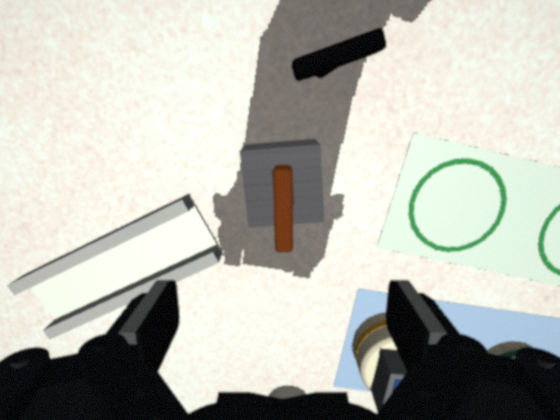

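```bash
cat >> h.py <<'E'
def hnd(z=.144,box=None):
    c=cam("wrist");r,b,ce=orange(c,box)
    P=plane(c,b,z);v=P[2]-P[1] if np.linalg.norm(P[2]-P[1])>np.linalg.norm(P[1]-P[0]) else P[1]-P[0]
    print("px",np.round(r[0],1),"size",np.round(r[1],1),"P",P.mean(0).round(4),"len %.4f ang %.1f"%(np.linalg.norm(v),np.degrees(np.arctan2(v[1],v[0]))))
    return c,r
E
python3 -m inch '0 2 -2 0;0 4 -4 0;0 4 -4 0;0 4 -4 0;0 4 -4 0;0 4 -4 0;0 4 -4 0;0 4 -4 0'
python3 - <<'E'
from h import *
c1,r1=hnd();print(c1["T"][:3,3])
E
python3 -m inch '0 -2 2 0;0 -5 4 0;0 -5 4 0;0 -5 4 0;0 -5 4 0;0 -5 4 0;0 -5 4 0;0 -5 4 0'
python3 - <<'E'
from h import *
c1,r1=hnd();print(c1["T"][:3,3]);hnd()
E
```

```text
time: 5.55
tcp_pos: [0.4655, -0.1637, 0.2915]
tcp_rot: [[-0.161, 0.987, 0.0], [0.987, 0.161, -0.0], [-0.0, 0.0, -1.0]]
contact_force: [-0.2, -0.1, -0.1]
grip_width: 0.0853
px [282.8 148.5] size [77.3 16.3] P [ 0.4232 -0.1702  0.144 ] len 0.0611 ang 11.3
[ 0.38910044 -0.17635829  0.4335305 ]
time: 6.6
tcp_pos: [0.4163, -0.1717, 0.2515]
tcp_rot: [[-0.161, 0.987, 0.0], [0.987, 0.161, -0.0], [-0.0, 0.0, -1.0]]
contact_force: [-0.5, 0.1, -0.8]
grip_width: 0.085
px [282.5 221. ] size [84. 17.] P [ 0.4213 -0.1708  0.144 ] len 0.0647 ang 9.7
[ 0.3398472  -0.18436169  0.39357409]
px [282.5 221. ] size [84. 17.] P [ 0.4213 -0.1708  0.144 ] len 0.0647 ang 9.7
```

Run:
```python
from h import *
go(.423,-.1707,.113,np.radians(99.8))
```

```text
row: -0.01 0.68 13.85 twist -0.6 t=6.70 q7=1.78
```

```bash
python3 -m inch '0 .68 2 -.5;0 .68 5 -.5;0 .68 8 -.5;0 .68 11 -.5;0 .68 13 -.5;0 .68 13.8 -.5;0 .68 13.8 -.5;0 .68 13.8 -.5' 8.5; python3 -m inch '0 0 0 0;0 0 0 0;0 0 0 0;0 0 0 0;0 0 0 0;0 0 0 0;0 0 0 0;0 0 0 0' 0.5 100;  python3 - <<'E'
from h import *
c=cam("wrist");cv2.imwrite("pics/w3.png",bright(c["image"]))
go(.423,-.1707,.113)
E
```

```text
time: 7.7
tcp_pos: [0.4234, -0.1708, 0.1142]
tcp_rot: [[-0.169, 0.986, 0.001], [0.986, 0.169, -0.001], [-0.001, 0.001, -1.0]]
contact_force: [0.0, -0.7, 0.2]
grip_width: 0.0849
time: 8.7
tcp_pos: [0.4235, -0.1707, 0.1145]
tcp_rot: [[-0.169, 0.986, 0.001], [0.986, 0.169, -0.001], [-0.001, 0.001, -1.0]]
contact_force: [-1.8, 0.4, 8.3]
grip_width: 0.0127
row: 0.01 -0.05 0.15 twist 0.0 t=8.75 q7=1.58
```

View pics/w3.png

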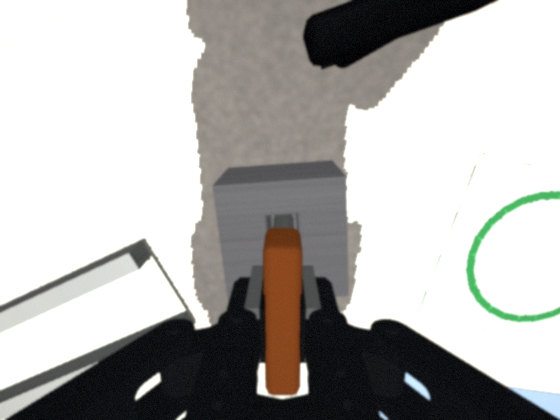

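```bash
cat >> h.py <<'E'
def grasp_off():
    "handle ends in tool frame (mm), using the handle top plane 12 mm above grasp centre, i.e. tool z = -31mm"
    c=cam("wrist");s=ctrl.state()
    h=cv2.cvtColor(c["image"],cv2.COLOR_BGR2HSV);m=cv2.inRange(h,(3,140,40),(15,255,255));m[:150]=0
    n,l,st,ce=cv2.connectedComponentsWithStats(m);i=1+np.argmax(st[1:,4]);x,y,w,hh,a=st[i]
    r=np.argwhere(l==i)
    print("bbox",x,y,w,hh)
    return c,l==i
E
python3 - <<'E'
from h import *
c,m=grasp_off()
h=c["image"]
for y in (226,228,230,234,238,242,250,300,385,390,393,396,398): 
    xs=np.where(m[y])[0]; print(y,xs.min() if len(xs) else None,xs.max() if len(xs) else None,h[y,282])
R=c["T"][:3,:3];
he=np.linalg.inv(np.eye(4))
s=ctrl.state();T=np.eye(4);T[:3,:3]=s["tcp_rot"];T[:3,3]=s["tcp_pos"];c["T"]=np.linalg.inv(T)@c["T"]
for z in(-.031,-.033,-.029): print(z,plane(c,[(282,y) for y in(226,232,236,240,395)],z).round(4))
E
```

```text
bbox 263 228 39 166
226 None None [45 48 51]
228 274 291 [23 36 57]
230 269 296 [13 32 62]
234 266 298 [12 31 62]
238 266 299 [16 35 65]
242 265 299 [15 33 65]
250 264 300 [19 44 86]
300 265 299 [20 44 88]
385 267 298 [20 45 86]
390 269 296 [20 45 86]
393 272 292 [29 48 84]
396 None None [147 158 163]
398 None None [122 129 129]
-0.031 [[-0.0002 -0.0395 -0.031 ]
 [-0.0002 -0.0374 -0.031 ]
 [-0.0002 -0.036  -0.031 ]
 [-0.0002 -0.0346 -0.031 ]
 [-0.0002  0.029  -0.031 ]]
-0.033 [[-0.0002 -0.0402 -0.033 ]
 [-0.0002 -0.0381 -0.033 ]
 [-0.0002 -0.0367 -0.033 ]
 [-0.0002 -0.0354 -0.033 ]
 [-0.0002  0.0271 -0.033 ]]
-0.029 [[-0.0002 -0.0388 -0.029 ]
 [-0.0002 -0.0367 -0.029 ]
 [-0.0002 -0.0353 -0.029 ]
 [-0.0002 -0.0338 -0.029 ]
 [-0.0002  0.0309 -0.029 ]]
```

```bash
python3 -m inch '0 0 -2 0;0 0 -5 0;0 0 -9 0;0 0 -13 0;0 0 -15 0;0 0 -15 0;0 0 -15 0;0 0 -15 0';  python3 - <<'E'
from h import *
c=cam("wrist");cv2.imwrite("pics/w4.png",bright(c["image"]))
go(.70,.03,.265,np.radians(92))
E
```

```text
time: 9.8
tcp_pos: [0.4229, -0.1704, 0.2635]
tcp_rot: [[-0.169, 0.986, 0.0], [0.986, 0.169, 0.0], [0.0, 0.0, -1.0]]
contact_force: [0.7, -0.5, -3.1]
grip_width: 0.0123
row: 15.06 30.69 -0.13 twist 7.8 t=9.85 q7=1.79
```

View pics/w4.png

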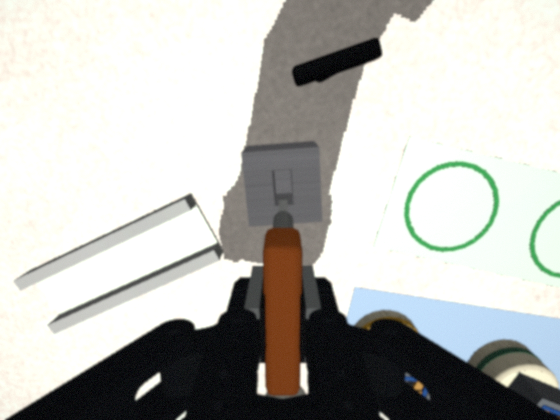

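The rod is out of the stand. The stand slot shows at about (283,185), and the handle is centred in the jaws. I'll go past pot1 so I can see the plugs ahead of the handle.

```bash
python3 -m inch '1.5 3 0 0;4 8 0 2;7 13.5 0 4;10 19 0 6;12.5 24.5 0 8;15 30 0 8;15 30 0 8;15 30 0 8';  python3 - <<'E'
from h import *
c=cam("wrist");cv2.imwrite("pics/w5.png",bright(c["image"],1.3)); np.save("w5T.npy",c["T"])
go(.70,.03,.265,np.radians(92))
E
```

```text
time: 10.85
tcp_pos: [0.6928, 0.0281, 0.2625]
tcp_rot: [[-0.031, 1.0, -0.002], [1.0, 0.031, -0.0], [-0.0, -0.002, -1.0]]
contact_force: [-0.4, -0.9, -1.8]
grip_width: 0.0127
row: 0.23 0.74 -0.19 twist -0.3 t=10.90 q7=1.20
```

View pics/w5.png

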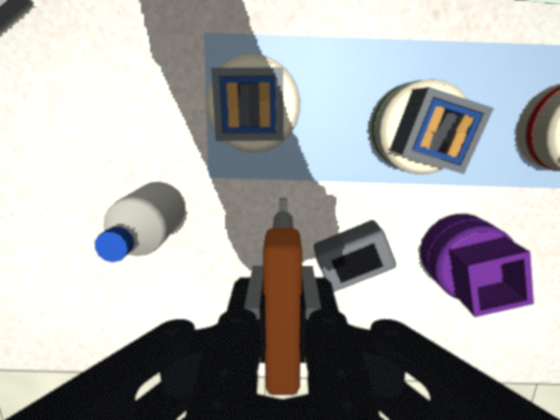

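```bash
cat >> h.py <<'E'
def plugs(c,box,z=.095):
    x0,y0,x1,y1=box;h=cv2.cvtColor(c["image"],cv2.COLOR_BGR2HSV)
    bl=cv2.inRange(h,(100,120,25),(128,255,255));br=cv2.inRange(h,(10,90,50),(25,255,255))
    out=[]
    for nm,m in(("blue",bl|br),("brass",br)):
        k=np.zeros_like(m);k[y0:y1,x0:x1]=m[y0:y1,x0:x1]
        n,l,st,ce=cv2.connectedComponentsWithStats(k)
        for i in range(1,n):
            if st[i][4]<12:k[l==i]=0
        pts=np.argwhere(k)[:,::-1].astype(np.float32)
        hull=cv2.convexHull(pts)[:,0]
        W=plane(c,hull,z)
        (cx,cy),sz,a=cv2.minAreaRect((W[:,:2]*1000).astype(np.float32))
        px=cv2.minAreaRect(hull)[0]
        print(nm,"c %.1f %.1f"%(cx,cy),"size",np.round(sz,1),"ang",round(a,1),"px",np.round(px,1));out.append((cx,cy,a,px))
    return out
E
python3 - <<'E'
from h import *
c=cam("wrist");t=cam("top");s=cam("side")
w1=plugs(c,(200,60,300,145));w2=plugs(c,(385,80,500,180))
zoom(c["image"],190,50,510,190,2.4,"pics/w5z.png")
t1=plugs(t,(305,170,338,205));t2=plugs(t,(240,165,275,200))
s1=plugs(s,(290,225,325,258));s2=plugs(s,(290,182,322,212))
for a,b in((w1,t1),(w2,t2)):
  for i in (0,): print(tri(c,a[i][3],t,b[i][3]))
for a,b in((w1,s1),(w2,s2)): print(tri(c,a[0][3],s,b[0][3]))
E
```

```text
blue c 616.3 -2.9 size [44.1 43.7] ang 2.2 px [248.5 104.3]
brass c 616.1 -2.6 size [33.9 33.8] ang 2.9 px [248.9 104.1]
blue c 632.6 164.6 size [44.1 44.1] ang 75.2 px [447.9 130.9]
brass c 632.6 164.4 size [33.4 34. ] ang 75.2 px [447.4 131.2]
blue c 614.1 -5.5 size [44.4 44.6] ang 88.9 px [321.5 186.5]
brass c 615.4 -4.3 size [35.7 20.6] ang 77.5 px [321. 186.]
blue c 631.6 163.0 size [44.4 43.3] ang 74.7 px [256.7 181.2]
brass c 632.1 162.9 size [34.2 33.1] ang 75.0 px [256.8 180.9]
blue c 617.5 -3.7 size [43.8 45. ] ang 1.6 px [308.9 237.6]
brass c 617.4 -4.1 size [33.1 31.8] ang 1.8 px [309.  237.8]
blue c 633.7 164.2 size [45.4 42.6] ang 79.9 px [304.7 193.4]
brass c 635.2 163.8 size [29.1 34.6] ang 81.9 px [305.  193.5]
(array([ 0.61605157, -0.00589344,  0.07732522]), np.float64(0.0023656900212617733))
(array([0.63146182, 0.16301545, 0.09902121]), np.float64(0.000934570821610234))
(array([ 0.61677151, -0.00328637,  0.09482672]), np.float64(0.001655812394299988))
(array([0.63320586, 0.16481329, 0.09466474]), np.float64(0.0021750763595643494))
```

View pics/w5z.png

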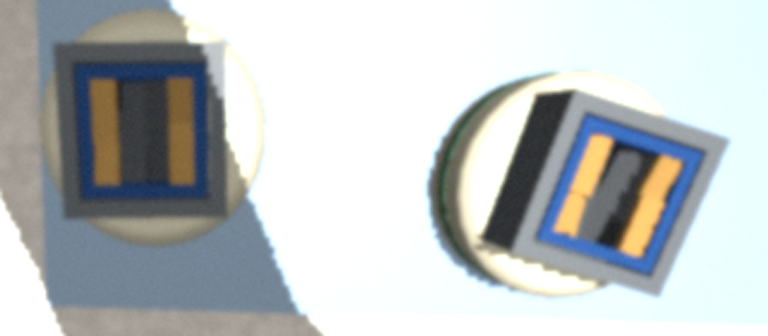

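Run:
```python
from h import *
go(.6176,-.003,.212,np.radians(92.5))
```

```text
row: -2.78 -7.62 5.20 twist -0.8 t=11.05 q7=1.20
```

```bash
python3 -m inch '-1.4 -4 0 -.8;-2.8 -7.6 0 -.8;-2.8 -7.6 2 -.8;-2.8 -7.6 4 -.8;-2.8 -7.6 5.2 -.8;-2.8 -7.6 5.2 -.8;-2.8 -7.6 5.2 -.8;-2.8 -7.6 5.2 -.8';  python3 - <<'E'
from h import *
go(.6176,-.003,.212,np.radians(92.5))
c=cam("wrist");zoom(c["image"],180,150,380,300,4,"pics/w6.png")
c=cam("side");zoom(c["image"],270,170,350,270,7,"pics/s6.png")
E
```

```text
time: 12.05
tcp_pos: [0.6181, -0.0031, 0.2127]
tcp_rot: [[-0.043, 0.999, 0.001], [0.999, 0.043, -0.001], [-0.001, 0.001, -1.0]]
contact_force: [0.3, 0.3, -2.3]
grip_width: 0.0125
row: 0.01 -0.04 0.07 twist -0.0 t=12.05 q7=1.20
```

View pics/w6.png

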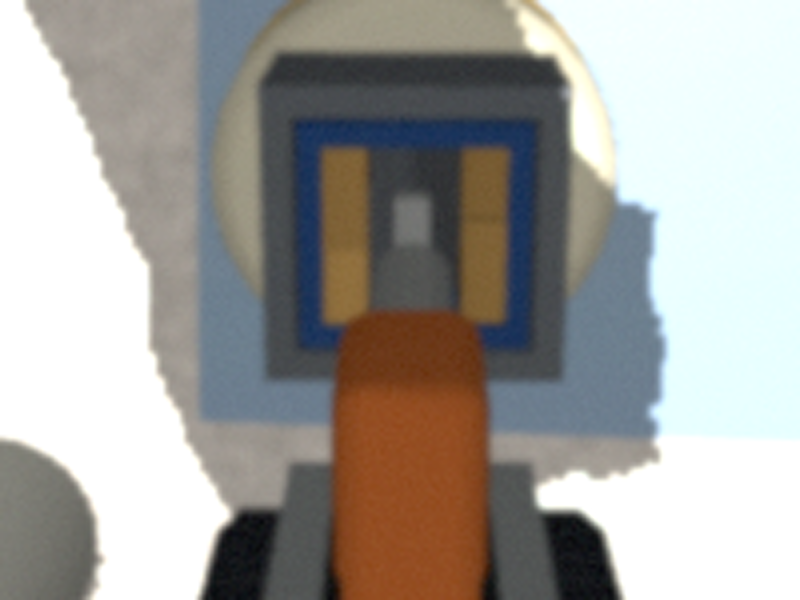

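View pics/s6.png

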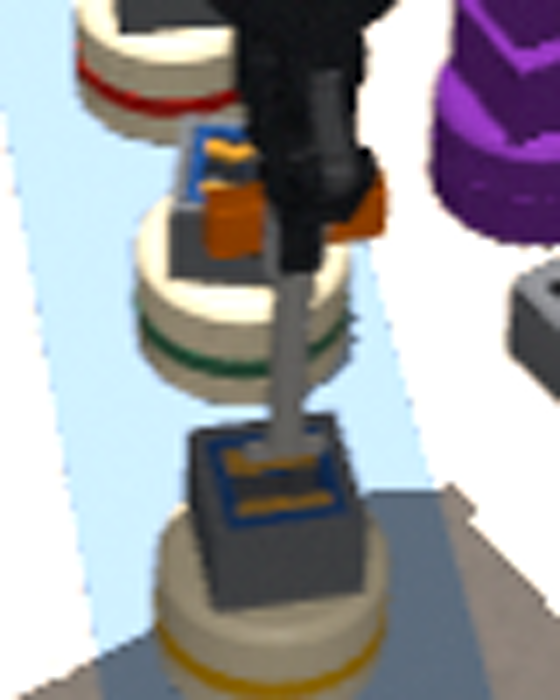

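Run:
```python
from h import *
c=cam("wrist");g=c["image"]
print([int(g[y,283].sum()) for y in range(180,232)])
for v in(197,198.5,200):
  for z in(.1077,.1127): print(v,z,plane(c,[(283,v)],z)[0].round(4))
print(plane(c,[(283,186),(283,187),(283,188)],.095))
```

```text
[110, 102, 107, 103, 105, 106, 104, 106, 105, 111, 107, 103, 101, 110, 108, 102, 108, 127, 155, 182, 204, 216, 220, 219, 219, 219, 219, 219, 219, 209, 194, 173, 158, 158, 156, 159, 156, 155, 153, 158, 154, 153, 157, 161, 156, 152, 154, 144, 130, 112, 115, 112]
197 0.1077 [ 0.6032 -0.0036  0.1077]
197 0.1127 [ 0.602  -0.0037  0.1127]
198.5 0.1077 [ 0.6043 -0.0036  0.1077]
198.5 0.1127 [ 0.603  -0.0036  0.1127]
200 0.1077 [ 0.6054 -0.0035  0.1077]
200 0.1127 [ 0.6041 -0.0036  0.1127]
[[ 0.59812539 -0.00383131  0.095     ]
 [ 0.59887815 -0.00379763  0.095     ]
 [ 0.5996322  -0.0037639   0.095     ]]
```

```bash
python3 -m inch '0 -.12 .5 0;0 -.12 .9 0;0 -.12 1.2 0;0 -.12 1.4 0;0 -.12 1.5 0;0 -.12 1.6 0;0 -.12 1.6 0;0 -.12 1.6 0'
```

```text
time: 13.2
tcp_pos: [0.6167, -0.0032, 0.1964]
tcp_rot: [[-0.043, 0.999, 0.001], [0.999, 0.043, -0.001], [-0.001, 0.001, -1.0]]
contact_force: [-0.8, 0.1, -2.4]
grip_width: 0.0124
```

```bash
python3 -m inch '0 0 .3 0;0 0 .5 0;0 0 .7 0;0 0 .9 0;0 0 1.05 0;0 0 1.15 0;0 0 1.15 0;0 0 1.15 0'
```

```text
time: 14.2
tcp_pos: [0.6168, -0.0032, 0.185]
tcp_rot: [[-0.043, 0.999, 0.001], [0.999, 0.043, -0.001], [-0.001, 0.001, -1.0]]
contact_force: [0.3, -0.0, -1.8]
grip_width: 0.0122
```

```bash
python3 -m inch '0 0 .05 0;0 0 .1 0;0 0 .1 0;0 0 .1 0;0 0 .1 0;0 0 .1 0;0 0 .1 0;0 0 .1 0'
```

```text
time: 15.2
tcp_pos: [0.6169, -0.0032, 0.1842]
tcp_rot: [[-0.043, 0.999, 0.002], [0.999, 0.043, -0.001], [-0.001, 0.002, -1.0]]
contact_force: [-1.8, -0.2, 5.7]
grip_width: 0.0124
```

```bash
python3 -m inch '0 0 .02 10;0 -.01 .07 20;-.01 -.02 .11 30;-.02 -.03 .15 40;-.03 -.04 .2 50;-.04 -.05 .24 60;-.05 -.05 .29 70;-.05 -.05 .33 80'; python3 -m inch '0 0 .04 9;0 0 .06 16;0 0 .06 16;0 0 .06 16;0 0 .06 16;0 0 .06 16;0 0 .06 16;0 0 .06 16'
```

```text
time: 16.2
tcp_pos: [0.6174, -0.0031, 0.1817]
tcp_rot: [[0.977, 0.211, 0.004], [0.211, -0.978, 0.0], [0.004, 0.001, -1.0]]
contact_force: [2.1, 3.0, 6.5]
grip_width: 0.0122
time: 17.2
tcp_pos: [0.6174, -0.0031, 0.1811]
tcp_rot: [[0.998, -0.067, 0.004], [-0.067, -0.998, 0.0], [0.004, -0.0, -1.0]]
contact_force: [1.4, 1.4, 1.5]
grip_width: 0.0124
```

```bash
python3 -m inch '0 0 -.3 0;0 0 -.6 0;0 0 -.8 0;0 0 -1 0;0 0 -1.3 0;0 0 -1.6 0;0 0 -2 0;0 0 -2 0'
python3 - <<'E'
from h import *
c=cam("wrist");cv2.imwrite("pics/w7.png",bright(c["image"],1.3))
c=cam("side");zoom(c["image"],250,150,370,290,5,"pics/s7.png")
E
```

```text
time: 18.2
tcp_pos: [0.6175, -0.0031, 0.2015]
tcp_rot: [[0.998, -0.067, 0.005], [-0.067, -0.998, 0.0], [0.005, -0.0, -1.0]]
contact_force: [-0.6, 0.1, -4.6]
grip_width: 0.0125
```

View pics/s7.png

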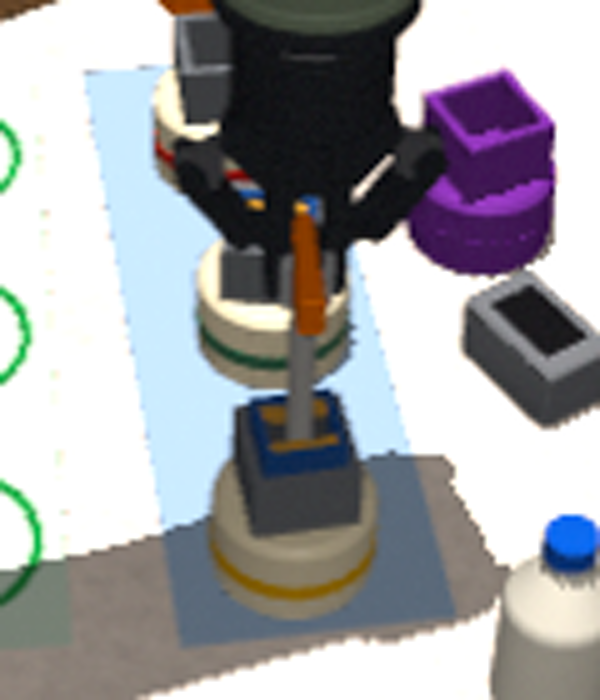

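View pics/w7.png

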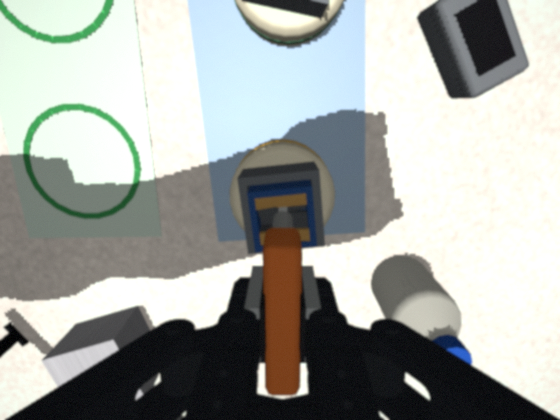

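```bash
python3 -m inch '0 0 -1 0;0 0 -2 0;0 0 -3.5 0;0 0 -5 0;0 0 -7 0;0 0 -8.5 0;0 0 -10 0;0 0 -10 0'
python3 - <<'E'
from h import *
go(.53,-.24,.30,np.radians(-61))
c=cam("side");zoom(c["image"],220,100,370,300,3,"pics/s8.png")
E
```

```text
time: 19.3
tcp_pos: [0.6173, -0.0031, 0.3022]
tcp_rot: [[0.998, -0.067, 0.006], [-0.067, -0.998, 0.0], [0.006, -0.001, -1.0]]
contact_force: [-0.6, -0.7, -3.4]
grip_width: 0.0125
row: -7.14 24.22 0.17 twist 57.2 t=19.30 q7=-0.24
```

View pics/s8.png

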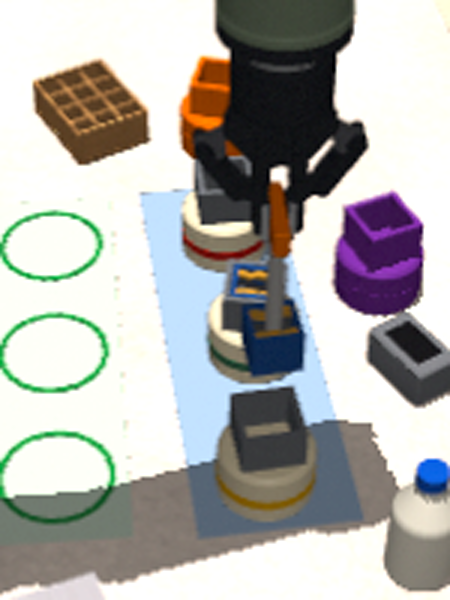

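```bash
python3 - <<'E'
from h import *
go(.49,-.38,.302,np.radians(-61))
E
python3 -m inch '-1.4 4 0 6;-3.5 10 0 14;-5.6 16 0 24;-7.7 22 0 33;-9.8 28 0 42;-11.2 33 0 51;-12 36.8 0 57;-12 36.8 0 57'
python3 - <<'E'
from h import *
go(.49,-.38,.302,np.radians(-61))
E
```

```text
row: -10.16 38.45 -0.14 twist 57.2 t=19.35 q7=-0.24
time: 20.35
tcp_pos: [0.4709, -0.3652, 0.2996]
tcp_rot: [[0.483, -0.876, 0.003], [-0.876, -0.483, -0.001], [0.002, -0.002, -1.0]]
contact_force: [-0.3, -0.6, -3.6]
grip_width: 0.0125
row: 2.22 -0.96 -0.23 twist -0.1 t=20.35 q7=-0.46
```

Run:
```python
from h import *
c=cam("wrist");cv2.imwrite("pics/w9.png",bright(c["image"],1.3))
```

```text
(no output)
```

View pics/w9.png

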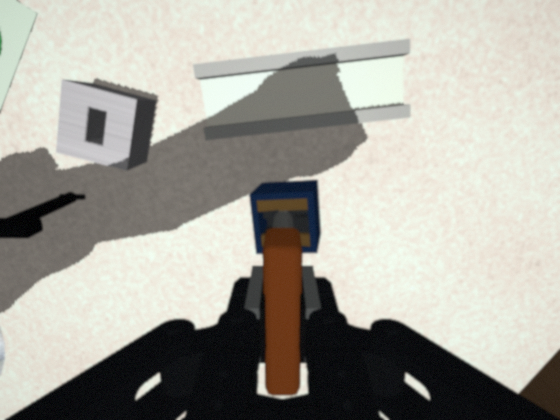

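Run:
```python
from h import *
c=cam("wrist");zoom(c["image"],180,20,430,150,3.2,"pics/w9z.png");zoom(c["image"],220,160,350,270,5,"pics/w9p.png")
```

```text
(no output)
```

View pics/w9z.png

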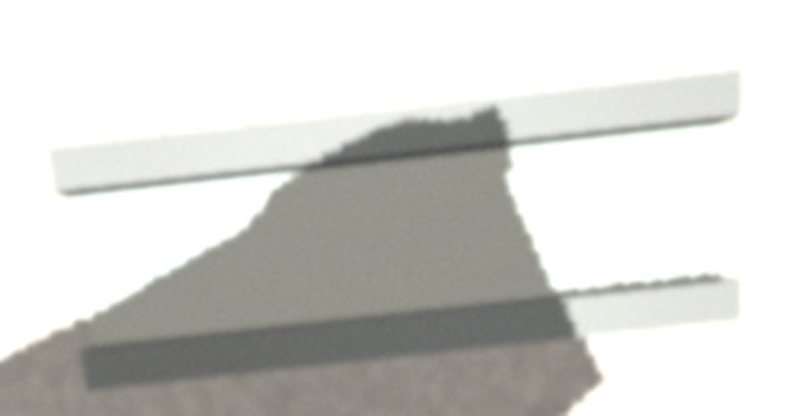

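View pics/w9p.png

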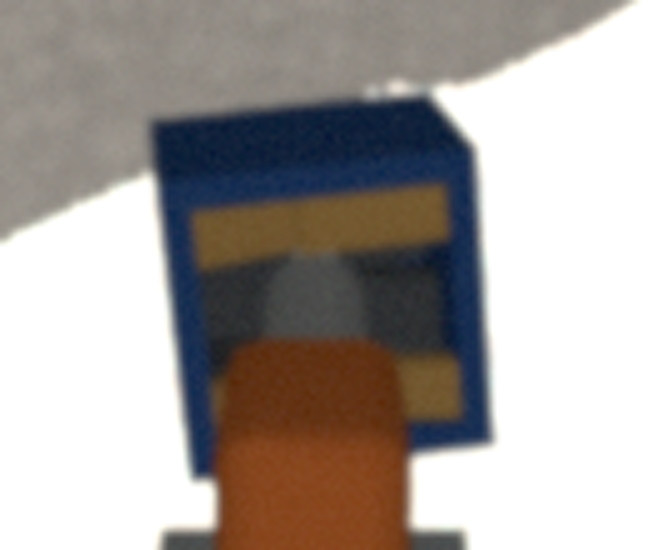

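Run:
```python
from h import *
c=cam("wrist");f=lambda L,s,o:np.array(L,float)/s+np.array(o)
U=plane(c,f([(63,191),(735,119)],3.2,(180,20)),.03);L=plane(c,f([(83,350),(575,295),(738,279)],3.2,(180,20)),.03)
print(U,L)
u=U[1]-U[0];u/=np.linalg.norm(u);n=np.array([-u[1],u[0],0]);print("ang",np.degrees(np.arctan2(u[1],u[0])),np.degrees(np.arctan2(*(L[2]-L[0])[[1,0]])))
print("width",[(U[0]-l)@n for l in L])
O=plane(c,f([(52,150),(738,72),(90,388),(738,318)],3.2,(180,20)),.03);print("outer",O, O.mean(0))
z=c["T"][2,3]-.142+.0 
s=ctrl.state();P=plane(c,f([(160,183),(472,152),(492,440),(200,475)],5,(220,160)),s["tcp_pos"][2]-.093)
print(P,P.mean(0),s["tcp_pos"]);
for i in range(4):
  v=P[(i+1)%4]-P[i];print(np.linalg.norm(v),np.degrees(np.arctan2(v[1],v[0])))
# rack from top and side as check
```

```text
[[ 0.51659747 -0.2353894   0.03      ]
 [ 0.64527162 -0.41947491  0.03      ]] [[ 0.47287298 -0.26385072  0.03      ]
 [ 0.57239318 -0.40375989  0.03      ]
 [ 0.60420307 -0.44971442  0.03      ]]
ang -55.04679045477925 -54.755219882797185
width [np.float64(0.05214317242957034), np.float64(0.050729389923563906), np.float64(0.050985050423042175)]
outer [[ 0.52638816 -0.22670033  0.03      ]
 [ 0.65737688 -0.41212791  0.03      ]
 [ 0.46228743 -0.27167234  0.03      ]
 [ 0.59357754 -0.45722794  0.03      ]] [ 0.5599075  -0.34193213  0.03      ]
[[ 0.47585956 -0.33653648  0.20692626]
 [ 0.50009505 -0.37105026  0.20692626]
 [ 0.46572876 -0.39479324  0.20692626]
 [ 0.44090302 -0.36140173  0.20692626]] [ 0.4706466  -0.36594543  0.20692626] [ 0.47294514 -0.36138875  0.29992626]
0.04217298531767814 -54.92356959799372
0.04177044978880583 -145.36018130531096
0.04160902193381138 126.62986469080587
0.04289801891906274 35.42497107671882
```

Run:
```python
from h import *
go(.580,-.3685,.19,np.radians(-61))
```

```text
row: 5.85 -8.95 11.03 twist 0.3 t=20.50 q7=-0.46
```

```bash
python3 -m inch '1 -2 0 0;2.5 -4 0 0;4 -6 0 0;5.85 -9 1 0;5.85 -9 4 0;5.85 -9 7 0;5.85 -9 10 0;5.85 -9 10.5 0'
python3 - <<'E'
from h import *
c=cam("wrist");c=cam("wrist");go(.580,-.3685,.19,np.radians(-61));cv2.imwrite("pics/w10.png",bright(c["image"],1.3));np.savez("w10.npz",**{k:c[k] for k in("T","K","distortion")})
c=cam("side");zoom(c["image"],250,290,370,420,5,"pics/s10.png")
E
```

```text
time: 21.5
tcp_pos: [0.5802, -0.3665, 0.1933]
tcp_rot: [[0.491, -0.871, 0.001], [-0.871, -0.491, 0.003], [-0.002, -0.002, -1.0]]
contact_force: [-1.1, -0.4, -3.6]
grip_width: 0.0126
row: 0.04 0.12 0.55 twist 0.3 t=21.60 q7=-0.53
```

View pics/w10.png

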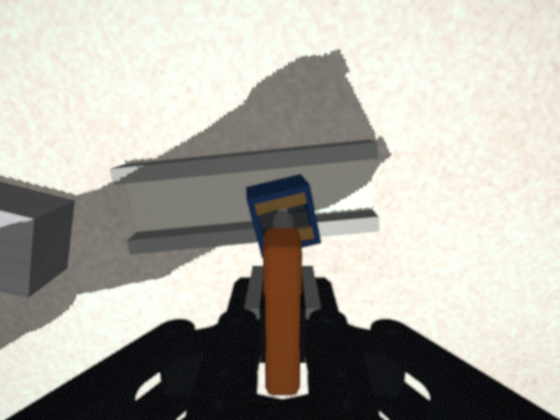

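View pics/s10.png

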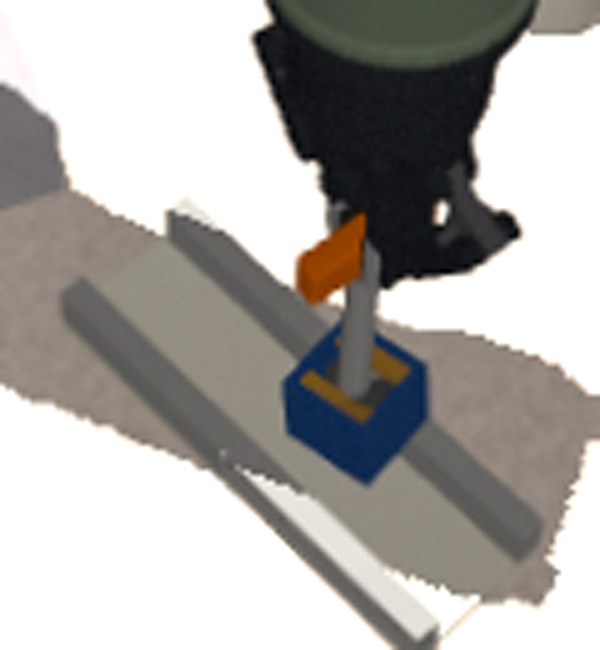

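```bash
python3 -m inch '0 .1 0 2;0 .1 0 4;0 .1 0 6;0 .1 0 8;0 .1 0 8;0 .1 0 8;0 .1 0 8;0 .1 0 8'
python3 - <<'E'
from h import *
c=cam("wrist");c=cam("wrist");go(.580,-.3685,.19,np.radians(-69));zoom(c["image"],100,130,400,270,2.6,"pics/w11.png");np.savez("w11.npz",**{k:c[k] for k in("T","K","distortion")})
E
```

```text
time: 22.65
tcp_pos: [0.5802, -0.3685, 0.1963]
tcp_rot: [[0.364, -0.931, 0.005], [-0.931, -0.364, 0.001], [0.001, -0.005, -1.0]]
contact_force: [-0.2, -0.5, -3.7]
grip_width: 0.0129
row: -0.01 0.02 0.63 twist 0.3 t=22.75 q7=-0.65
```

View pics/w11.png

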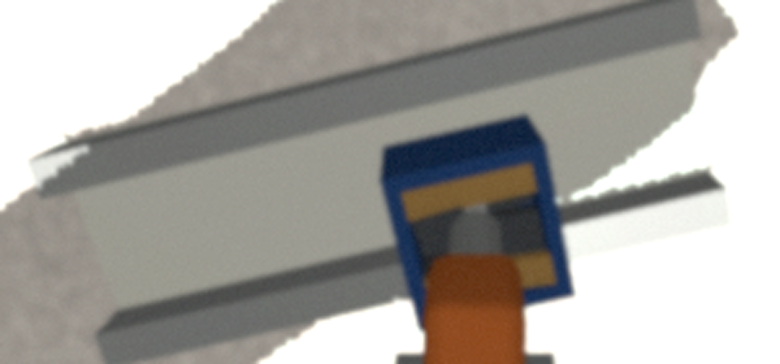

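Run:
```python
from h import *
d=np.load("w11.npz");c=dict(d)
f=lambda L:np.array(L,float)/2.6+np.array((100,130))
U=plane(c,f([(40,195),(695,40)]),.03);L=plane(c,f([(105,330),(722,190)]),.03)
u=U[1]-U[0];u/=np.linalg.norm(u);n=np.array([-u[1],u[0],0]);print("ang",np.degrees(np.arctan2(u[1],u[0])),"widths",(U[0]-L)@n)
s=ctrl.state();P=plane(c,f([(385,180),(545,143),(573,293),(420,330)]),s["tcp_pos"][2]-.093);print(P)
v=P[1]-P[0];print(np.linalg.norm(v),np.linalg.norm(P[2]-P[1]),np.degrees(np.arctan2(v[1],v[0])))
ctr=P.mean(0);print(ctr,s["tcp_pos"])
print("dist to upper",(U[0]-ctr)@n,"lower",(ctr-L[0])@n, "n",n)
print("rack pts",U,L)
```

```text
ang -55.285785701212376 widths [0.05263932 0.05223764]
[[ 0.5843406  -0.34209441  0.10329514]
 [ 0.60855566 -0.37707087  0.10329514]
 [ 0.57319686 -0.40002328  0.10329514]
 [ 0.54798945 -0.36532181  0.10329514]]
0.042540832341316594 0.04215516312853969 -55.30419639372112
[ 0.57852064 -0.37112759  0.10329514] [ 0.58018125 -0.36853338  0.19629514]
dist to upper 0.02676729829751444 lower 0.025872024955484706 n [0.82200279 0.56948347 0.        ]
rack pts [[ 0.51604763 -0.23395014  0.03      ]
 [ 0.64533592 -0.42056721  0.03      ]] [[ 0.4752953  -0.26756094  0.03      ]
 [ 0.60281765 -0.45092367  0.03      ]]
```

```bash
python3 -m inch '0 0 .8 0;0 0 1.7 0;0 0 2.6 0;0 0 3.5 0;0 0 4.2 0;0 0 4.8 0;0 0 5.2 0;0 0 5.5 0'; python3 -m inch '0 0 .1 0;0 0 .2 0;0 0 .2 0;0 0 .2 0;0 0 .2 0;0 0 .2 0;0 0 .2 0;0 0 .2 0'
python3 - <<'E'
from h import *
go(.580,-.3685,.1353)
c=cam("side");zoom(c["image"],250,290,370,420,5,"pics/s12.png")
E
```

```text
time: 23.75
tcp_pos: [0.5805, -0.3685, 0.1412]
tcp_rot: [[0.364, -0.932, 0.005], [-0.932, -0.364, 0.001], [0.001, -0.005, -1.0]]
contact_force: [-0.3, 0.4, -3.6]
grip_width: 0.0128
time: 24.75
tcp_pos: [0.5805, -0.3685, 0.1392]
tcp_rot: [[0.364, -0.932, 0.005], [-0.932, -0.364, 0.001], [0.001, -0.005, -1.0]]
contact_force: [0.5, -0.9, -3.4]
grip_width: 0.0123
row: -0.02 0.05 0.39 twist 0.0 t=24.75 q7=-0.64
```

View pics/s12.png

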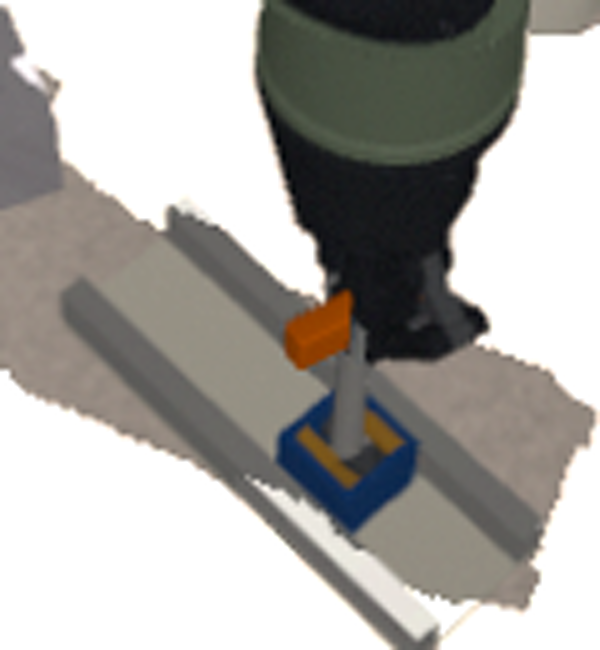

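```bash
python3 -m inch '0 0 .15 0;0 0 .3 0;0 0 .4 0;0 0 .5 0;0 0 .6 0;0 0 .7 0;0 0 .75 0;0 0 .75 0'
```

```text
time: 25.8
tcp_pos: [0.5807, -0.3685, 0.132]
tcp_rot: [[0.364, -0.931, 0.005], [-0.932, -0.364, 0.001], [0.001, -0.005, -1.0]]
contact_force: [-0.8, -0.2, 3.8]
grip_width: 0.0125
```

```bash
python3 -m inch '.01 0 -.04 -10.3;.02 0 -.09 -20.6;.03 0 -.13 -31;.045 -.01 -.18 -41.3;.055 -.025 -.22 -51.6;.06 -.035 -.27 -62;.07 -.045 -.31 -72.2;.07 -.055 -.36 -82.5'; python3 -m inch '0 0 -.05 -10;0 0 -.1 -20.4;0 0 -.1 -20.4;0 0 -.1 -20.4;0 0 -.1 -20.4;0 0 -.1 -20.4;0 0 -.1 -20.4;0 0 -.1 -20.4'
```

```text
time: 26.8
tcp_pos: [0.5809, -0.3692, 0.1355]
tcp_rot: [[0.97, 0.244, 0.004], [0.244, -0.97, 0.001], [0.004, 0.001, -1.0]]
contact_force: [-2.1, 1.0, -1.5]
grip_width: 0.0121
time: 27.8
tcp_pos: [0.5809, -0.3692, 0.1365]
tcp_rot: [[0.824, 0.567, 0.004], [0.567, -0.824, 0.001], [0.004, 0.002, -1.0]]
contact_force: [-0.5, 0.4, -2.0]
grip_width: 0.0124
```

```bash
python3 -m inch '0 0 -.4 0;0 0 -.8 0;0 0 -1.2 0;0 0 -2 0;0 0 -3 0;0 0 -4 0;0 0 -5 0;0 0 -6 0'
python3 - <<'E'
from h import *
c=cam("side");zoom(c["image"],250,290,370,420,5,"pics/s13.png")
go(.71,.165,.27,np.radians(75.2))
E
```

```text
time: 28.8
tcp_pos: [0.5807, -0.3692, 0.1973]
tcp_rot: [[0.824, 0.567, 0.004], [0.567, -0.824, 0.0], [0.004, 0.002, -1.0]]
contact_force: [0.1, 0.0, -1.3]
grip_width: 0.0127
row: 40.94 -36.70 -7.09 twist -40.7 t=28.85 q7=0.89
```

View pics/s13.png

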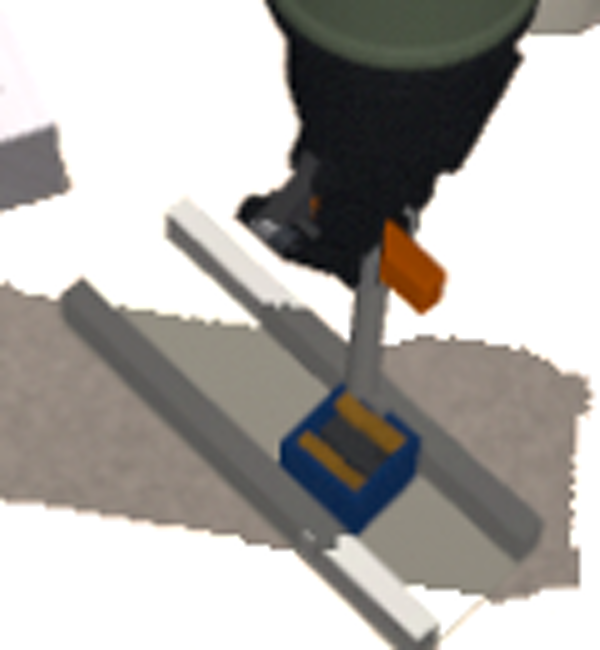

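```bash
python3 -m inch '0 0 -2 0;0 0 -5 0;3 -2 -7 -2;7 -6 -7 -8;12 -10.5 -7 -14;17 -15 -7 -20;22 -19.5 -7 -26;27 -24 -7 -32'
python3 - <<'E'
from h import *
go(.72,.141,.27,np.radians(75.2))
E
```

```text
time: 29.85
tcp_pos: [0.6629, -0.0354, 0.2692]
tcp_rot: [[0.395, 0.918, 0.006], [0.919, -0.395, -0.001], [0.002, 0.006, -1.0]]
contact_force: [0.6, -0.7, -2.0]
grip_width: 0.0121
row: 18.46 -1.73 -0.05 twist -8.5 t=29.85 q7=0.88
```

```bash
python3 -m inch '4.5 -.4 0 -2;9 -.9 0 -4;13.5 -1.3 0 -7;18 -1.7 0 -8.5;18.4 -1.7 0 -8.5;18.4 -1.7 0 -8.5;18.4 -1.7 0 -8.5;18.4 -1.7 0 -8.5'
python3 - <<'E'
from h import *
c=cam("wrist");c=cam("wrist");cv2.imwrite("pics/w14.png",bright(c["image"],1.3))
s=ctrl.state();print(s["tcp_pos"],np.degrees(np.arctan2(s["tcp_rot"][1,0],s["tcp_rot"][0,0])))
w=plugs(c,(200,40,380,200))
c,m=grasp_off()
E
```

```text
time: 30.85
tcp_pos: [0.7202, 0.1391, 0.2697]
tcp_rot: [[0.257, 0.966, 0.006], [0.966, -0.257, -0.001], [0.001, 0.006, -1.0]]
contact_force: [-0.6, 0.3, -2.3]
grip_width: 0.0122
[0.72011763 0.13956961 0.26968795] 75.15628704903547
blue c 632.8 164.8 size [44.  43.7] ang 75.2 px [285.5  85. ]
brass c 633.0 164.8 size [34.1 33.5] ang 75.2 px [285.5  85.5]
bbox 262 228 40 166
```

View pics/w14.png

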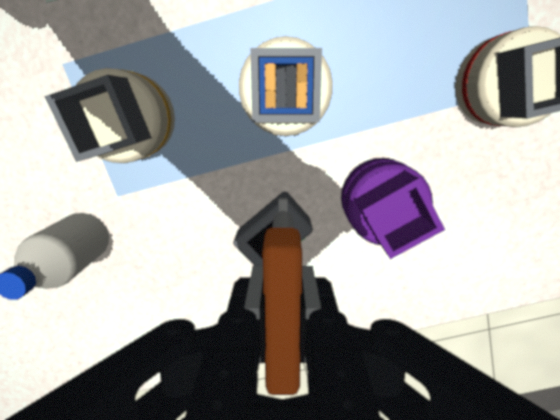

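Run:
```python
from h import *
go(.6329,.1648,.212,np.radians(75.2))
```

```text
row: 0.18 -9.11 5.71 twist -0.0 t=31.00 q7=0.79
```

```bash
python3 -m inch '0 -3 0 0;.1 -6 0 0;.18 -9.1 0 0;.18 -9.1 2 0;.18 -9.1 4 0;.18 -9.1 5.6 0;.18 -9.1 5.6 0;.18 -9.1 5.6 0'
python3 - <<'E'
from h import *
c=cam("wrist");zoom(c["image"],180,150,380,300,4,"pics/w15.png")
go(.6329,.1648,.212,np.radians(75.2))
c=cam("side");zoom(c["image"],270,130,350,230,7,"pics/s15.png")
E
```

```text
time: 32.0
tcp_pos: [0.6333, 0.1649, 0.2134]
tcp_rot: [[0.256, 0.967, 0.007], [0.967, -0.256, -0.0], [0.001, 0.006, -1.0]]
contact_force: [-0.4, -0.4, -1.9]
grip_width: 0.0121
row: -0.03 -0.04 0.17 twist -0.0 t=32.05 q7=0.66
```

View pics/w15.png

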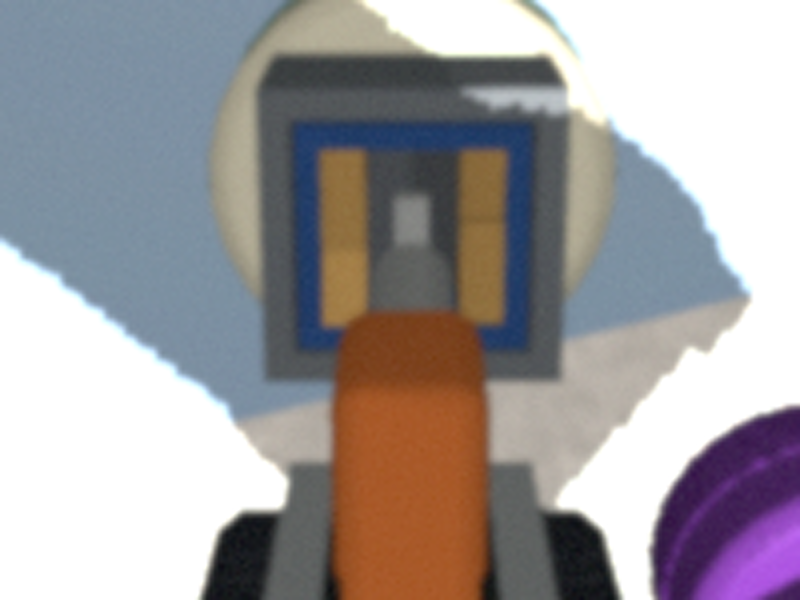

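```bash
python3 -m inch '0 -.1 .5 0;0 -.1 .9 0;0 -.1 1.2 0;0 -.1 1.4 0;0 -.1 1.6 0;0 -.1 1.7 0;0 -.1 1.7 0;0 -.1 1.7 0'; python3 -m inch '0 0 .3 0;0 0 .5 0;0 0 .7 0;0 0 .9 0;0 0 1.05 0;0 0 1.2 0;0 0 1.2 0;0 0 1.2 0'
```

```text
time: 33.1
tcp_pos: [0.6325, 0.1652, 0.1968]
tcp_rot: [[0.256, 0.967, 0.007], [0.967, -0.256, -0.0], [0.002, 0.007, -1.0]]
contact_force: [0.3, 1.1, -1.9]
grip_width: 0.0124
time: 34.1
tcp_pos: [0.6326, 0.1652, 0.1849]
tcp_rot: [[0.256, 0.967, 0.007], [0.967, -0.256, -0.0], [0.002, 0.007, -1.0]]
contact_force: [-0.3, 0.9, -1.4]
grip_width: 0.0121
```

Now the turn with feed, the same as for the first plug (tool 96° clockwise, about 0.7 mm extra down for resting).

```bash
python3 -m inch '0 0 .07 10;0 -.01 .13 20;-.01 -.02 .18 30;-.02 -.03 .22 40;-.03 -.04 .27 50;-.04 -.05 .31 60;-.05 -.05 .36 70;-.05 -.05 .4 80'; python3 -m inch '0 0 .04 9;0 0 .06 16;0 0 .06 16;0 0 .06 16;0 0 .06 16;0 0 .06 16;0 0 .06 16;0 0 .06 16'
```

```text
time: 35.1
tcp_pos: [0.6323, 0.1652, 0.1817]
tcp_rot: [[0.996, -0.09, 0.009], [-0.09, -0.996, 0.0], [0.008, -0.001, -1.0]]
contact_force: [-0.9, 0.3, 4.5]
grip_width: 0.0126
time: 36.1
tcp_pos: [0.6324, 0.1653, 0.1812]
tcp_rot: [[0.933, -0.361, 0.009], [-0.361, -0.933, 0.0], [0.008, -0.004, -1.0]]
contact_force: [-0.6, 0.2, 2.8]
grip_width: 0.0124
```

```bash
python3 -m inch '0 0 -.3 0;0 0 -.6 0;0 0 -.8 0;0 0 -1 0;0 0 -1.3 0;0 0 -1.6 0;0 0 -2 0;0 0 -2 0'
```

```text
time: 37.1
tcp_pos: [0.6324, 0.1653, 0.2016]
tcp_rot: [[0.933, -0.361, 0.009], [-0.361, -0.933, 0.001], [0.008, -0.004, -1.0]]
contact_force: [0.5, -0.4, -4.4]
grip_width: 0.0124
```

```bash
python3 -m inch '0 0 -1 0;0 0 -2 0;0 0 -3.5 0;0 0 -5 0;0 0 -7 0;0 0 -8.5 0;0 0 -9 0;0 0 -9 0'
python3 - <<'E'
from h import *
go(.542,-.3145,.275,np.radians(-67))
c=cam("side");zoom(c["image"],220,100,370,300,3,"pics/s16.png")
E
```

```text
time: 38.1
tcp_pos: [0.6315, 0.1652, 0.2916]
tcp_rot: [[0.933, -0.361, 0.009], [-0.361, -0.933, 0.001], [0.008, -0.004, -1.0]]
contact_force: [-0.7, -0.4, -3.9]
grip_width: 0.0127
row: 8.94 47.98 1.55 twist 45.9 t=38.10 q7=-0.79
```

View pics/s16.png

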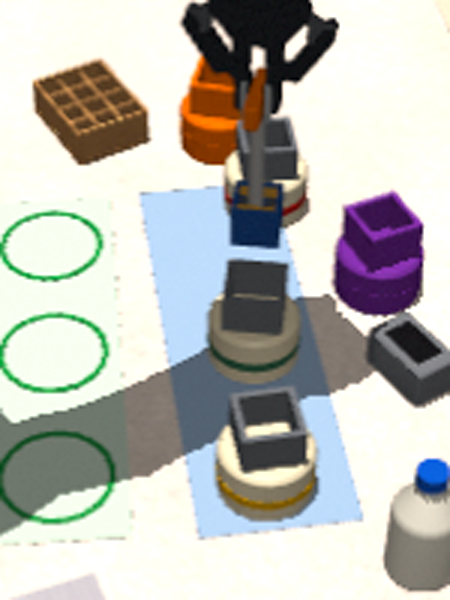

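```bash
python3 -m inch '.6 3.5 0 4;1.7 9 0 10;2.8 15 0 17;3.9 21 0 24;5 27 0 31;6.1 33 0 38;7.2 39 0 44;8.2 44 0 46'
python3 - <<'E'
from h import *
go(.542,-.3145,.275,np.radians(-67))
E
```

```text
time: 39.15
tcp_pos: [0.5481, -0.2771, 0.2897]
tcp_rot: [[0.385, -0.923, 0.008], [-0.923, -0.385, 0.0], [0.003, -0.007, -1.0]]
contact_force: [1.4, 0.0, -3.5]
grip_width: 0.0127
row: 3.22 2.01 1.46 twist -0.3 t=39.15 q7=-0.76
```

```bash
python3 -m inch '1.5 1 0 0;3.2 2 1 0;3.2 2 3 0;3.2 2 6 0;3.2 2 9 0;3.2 2 9.5 0;3.2 2 9.5 0;3.2 2 9.5 0'
python3 - <<'E'
from h import *
c=cam("wrist");c=cam("wrist");go(.542,-.3145,.196,np.radians(-67));zoom(c["image"],100,130,400,270,2.6,"pics/w17.png");np.savez("w17.npz",**{k:c[k] for k in("T","K","distortion")})
E
```

```text
time: 40.15
tcp_pos: [0.5433, -0.3144, 0.1958]
tcp_rot: [[0.386, -0.923, 0.009], [-0.923, -0.386, -0.0], [0.004, -0.008, -1.0]]
contact_force: [0.2, 0.0, -4.5]
grip_width: 0.0128
row: -0.03 0.10 -0.04 twist -0.3 t=40.25 q7=-0.68
```

View pics/w17.png

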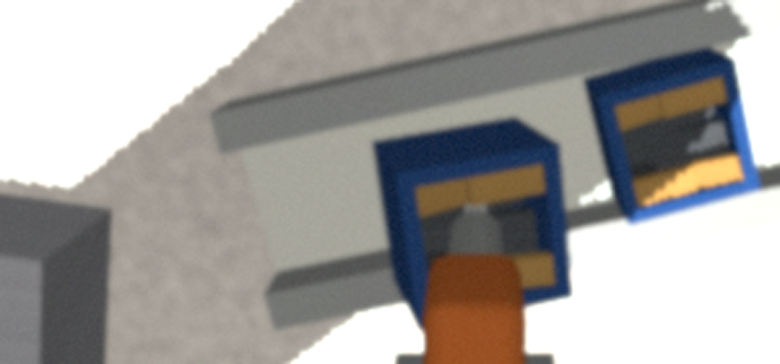

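```bash
python3 -m inch '0 .1 0 -2;0 .1 0 -4.4;0 .1 0 -4.4;0 .1 0 -4.4;0 .1 0 -4.4;0 .1 0 -4.4;0 .1 0 -4.4;0 .1 0 -4.4'
python3 - <<'E'
from h import *
c=cam("wrist");c=cam("wrist");go(.542,-.3145,.196,np.radians(-63));zoom(c["image"],100,130,400,270,2.6,"pics/w18.png");np.savez("w18.npz",**{k:c[k] for k in("T","K","distortion")})
E
```

```text
time: 41.25
tcp_pos: [0.5422, -0.3148, 0.1956]
tcp_rot: [[0.455, -0.89, 0.009], [-0.89, -0.455, -0.0], [0.004, -0.008, -1.0]]
contact_force: [0.2, -0.5, -4.3]
grip_width: 0.0128
row: -0.03 0.00 -0.04 twist 0.1 t=41.35 q7=-0.62
```

View pics/w18.png

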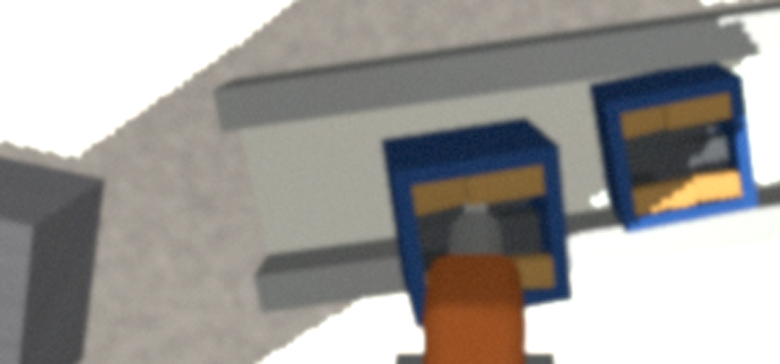

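Run:
```python
from h import *
c=dict(np.load("w18.npz"))
f=lambda L:np.array(L,float)/2.6+np.array((100,130))
U=plane(c,f([(225,129),(590,80)]),.03);L=plane(c,f([(262,280),(400,262)]),.03)
u=U[1]-U[0];u/=np.linalg.norm(u);n=np.array([-u[1],u[0],0]);print("ang",np.degrees(np.arctan2(u[1],u[0])),"widths",(U[0]-L)@n)
s=ctrl.state();P=plane(c,f([(388,178),(558,150),(570,296),(415,324)]),s["tcp_pos"][2]-.093);ctr=P.mean(0);print(P,ctr,s["tcp_pos"])
v=P[1]-P[0];print(np.linalg.norm(v),np.linalg.norm(P[2]-P[1]),np.degrees(np.arctan2(v[1],v[0])))
print("dist to upper",(U[0]-ctr)@n)
n=np.array([.822,.5695,0]);print("vs first line",(np.array([.5160,-.23395,.03])-ctr)@n)
q=plane(c,f([(595,110),(735,92),(757,205),(630,228)]),.046);print("plug1",q.mean(0))
```

```text
ang -55.24899123638883 widths [0.05449602 0.05438222]
[[ 0.54481798 -0.28850796  0.10257185]
 [ 0.57145267 -0.32430308  0.10257185]
 [ 0.53754586 -0.34650186  0.10257185]
 [ 0.5111592  -0.31277834  0.10257185]] [ 0.54124393 -0.31802281  0.10257185] [ 0.54214112 -0.31471727  0.19557185]
0.04461722876875117 0.04052724379737262 -53.347535308110075
dist to upper 0.026470827707164416
vs first line 0.027128955751105632
plug1 [ 0.57769154 -0.37103121  0.046     ]
```

```bash
python3 -m inch '0 0 .8 0;0 0 1.7 0;0 0 2.6 0;0 0 3.5 0;0 0 4.2 0;0 0 4.8 0;0 0 5.2 0;0 0 5.5 0'; python3 -m inch '0 0 .1 0;0 0 .2 0;0 0 .3 0;0 0 .4 0;0 0 .5 0;0 0 .65 0;0 0 .75 0;0 0 .85 0'
python3 - <<'E'
from h import *
c=cam("side");zoom(c["image"],230,290,370,420,5,"pics/s19.png")
E
```

```text
time: 42.35
tcp_pos: [0.5427, -0.3148, 0.1405]
tcp_rot: [[0.455, -0.89, 0.009], [-0.89, -0.455, -0.0], [0.004, -0.008, -1.0]]
contact_force: [-0.3, 0.3, -3.7]
grip_width: 0.012
time: 43.35
tcp_pos: [0.5429, -0.3149, 0.1322]
tcp_rot: [[0.455, -0.89, 0.009], [-0.89, -0.455, -0.0], [0.005, -0.008, -1.0]]
contact_force: [-1.5, 0.0, 8.6]
grip_width: 0.0124
```

View pics/s19.png

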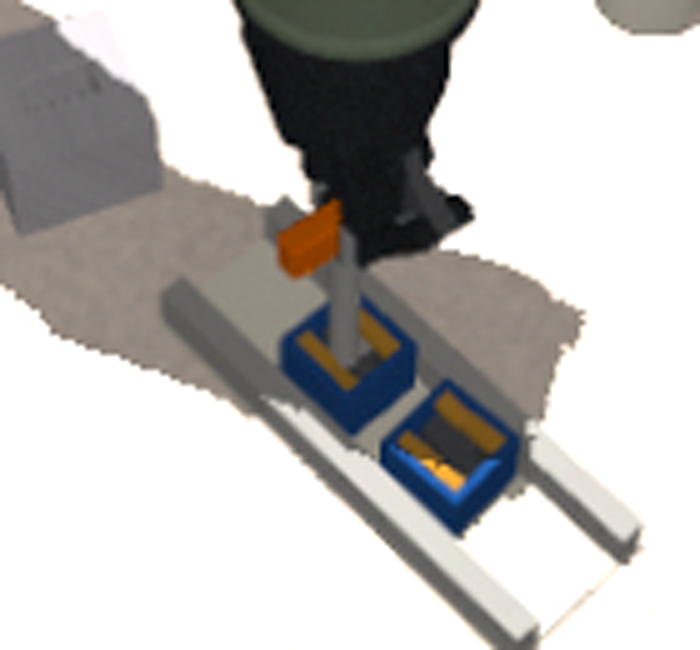

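```bash
python3 -m inch '.01 0 -.05 -10.3;.02 0 -.1 -20.6;.03 0 -.15 -31;.045 -.01 -.19 -41.3;.055 -.025 -.24 -51.6;.06 -.035 -.28 -62;.07 -.045 -.33 -72.2;.07 -.055 -.38 -82.5'; python3 -m inch '0 0 -.03 -8;0 0 -.08 -15.4;0 0 -.08 -15.4;0 0 -.08 -15.4;0 0 -.08 -15.4;0 0 -.08 -15.4;0 0 -.08 -15.4;0 0 -.08 -15.4'
```

```text
time: 44.4
tcp_pos: [0.5435, -0.3154, 0.136]
tcp_rot: [[0.94, 0.34, 0.009], [0.34, -0.94, -0.001], [0.009, 0.004, -1.0]]
contact_force: [-0.3, -0.3, -2.0]
grip_width: 0.0128
time: 45.4
tcp_pos: [0.5436, -0.3154, 0.1368]
tcp_rot: [[0.816, 0.578, 0.009], [0.578, -0.816, -0.001], [0.007, 0.006, -1.0]]
contact_force: [0.5, 0.1, -2.3]
grip_width: 0.0124
```

```bash
python3 -m inch '0 0 -.4 0;0 0 -.8 0;0 0 -1.2 0;0 0 -2 0;0 0 -4 0;0 0 -7 0;0 0 -10 0;0 0 -10 0'
python3 - <<'E'
from h import *
c=cam("side");zoom(c["image"],190,260,370,420,4,"pics/s20.png")
c=cam("top");zoom(c["image"],340,160,490,320,3.7,"pics/t20.png")
go(.48,-.17,.235,np.radians(99))
E
```

```text
time: 46.4
tcp_pos: [0.5436, -0.3157, 0.2394]
tcp_rot: [[0.816, 0.578, 0.013], [0.578, -0.816, -0.002], [0.009, 0.009, -1.0]]
contact_force: [0.3, 0.4, -2.8]
grip_width: 0.0123
row: 3.30 -15.46 0.10 twist -63.7 t=46.50 q7=0.85
```

View pics/s20.png

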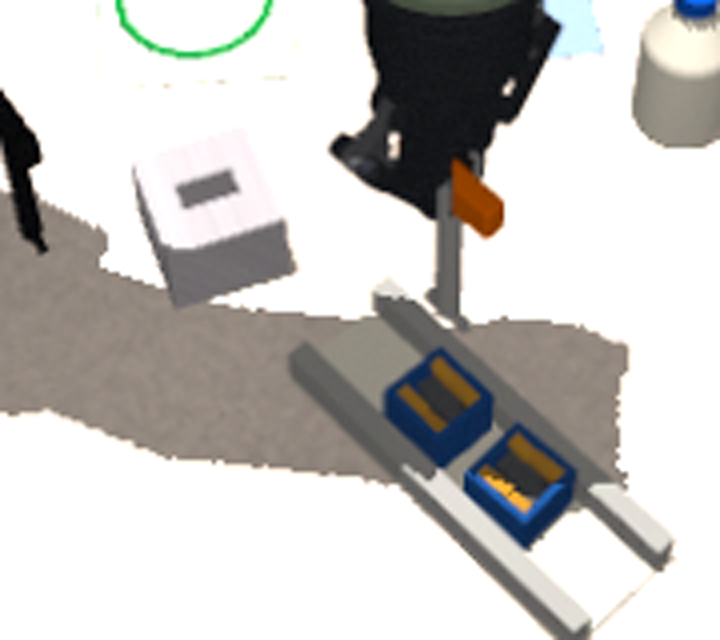

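```bash
python3 - <<'E'
from h import *
go(.503,-.157,.26,np.radians(102))
E
python3 -m inch '.5 -2 -1 -9;1.5 -4.5 -2 -18;3 -7.5 -2 -28;4.5 -11 -2 -38;6 -14 -2 -48;6 -15.3 -2 -58;6 -15.3 -2 -66.5;6 -15.3 -2 -66.5'
python3 - <<'E'
from h import *
go(.503,-.157,.26,np.radians(102))
E
```

```text
row: 5.94 -15.18 -2.37 twist -66.7 t=46.50 q7=0.85
time: 47.5
tcp_pos: [0.5024, -0.1558, 0.2555]
tcp_rot: [[-0.203, 0.979, 0.008], [0.979, 0.203, 0.0], [-0.002, 0.008, -1.0]]
contact_force: [-0.1, -0.8, -2.3]
grip_width: 0.0124
row: -0.13 0.04 -0.45 twist -0.3 t=47.50 q7=1.66
```

Run:
```python
from h import *
c=cam("wrist");c=cam("wrist");zoom(c["image"],190,20,390,200,3.8,"pics/w21.png");np.savez("w21.npz",**{k:c[k] for k in("T","K","distortion")})
```

```text
(no output)
```

View pics/w21.png

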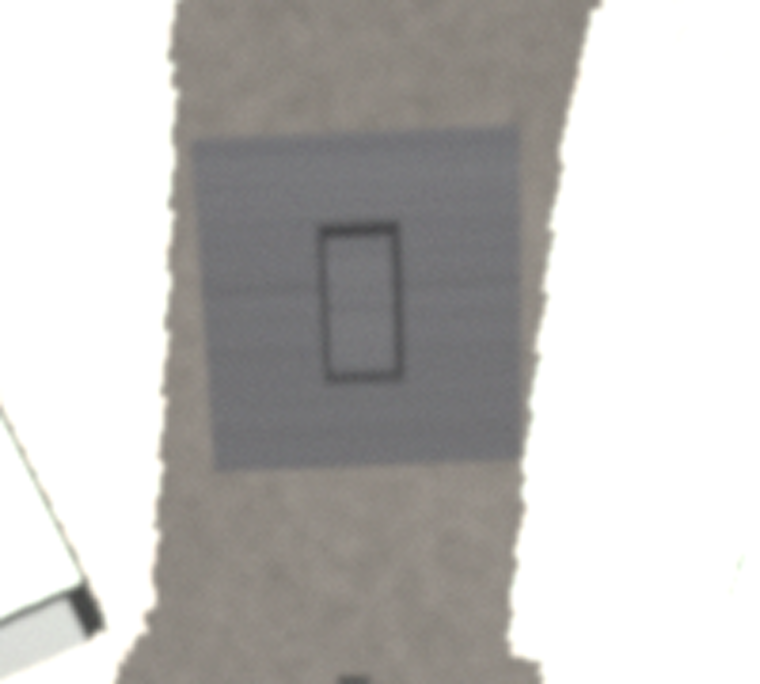

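Run:
```python
from h import *
c=dict(np.load("w21.npz"))
f=lambda L:np.array(L,float)/3.8+np.array((190,20))
for L in ([(317,222),(399,221),(405,381),(325,384)],[(192,140),(520,125),(523,458),(215,470)]):
    P=plane(c,f(L),.06);print(P.round(4),P.mean(0).round(4))
    for i in range(4):
        v=P[(i+1)%4]-P[i];print(np.linalg.norm(v).round(4),np.degrees(np.arctan2(v[1],v[0])).round(1))
```

```text
[[ 0.4085 -0.1834  0.06  ]
 [ 0.4045 -0.1649  0.06  ]
 [ 0.4391 -0.1559  0.06  ]
 [ 0.4436 -0.1745  0.06  ]] [ 0.4239 -0.1697  0.06  ]
0.0189 102.3
0.0358 14.5
0.0191 -76.3
0.0363 -165.8
[[ 0.3971 -0.2146  0.06  ]
 [ 0.3791 -0.1424  0.06  ]
 [ 0.451  -0.124   0.06  ]
 [ 0.4689 -0.1968  0.06  ]] [ 0.424  -0.1694  0.06  ]
0.0745 104.0
0.0743 14.3
0.075 -76.2
0.074 -166.1
```

Run:
```python
from h import *
go(.4237,-.1696,.18,np.radians(104.1))
```

```text
row: 0.25 -8.07 7.50 twist -2.5 t=47.60 q7=1.66
```

```bash
python3 -m inch '.1 -3 0 -1;.2 -6 0 -2.5;.25 -8.1 0 -2.5;.25 -8.1 2 -2.5;.25 -8.1 4 -2.5;.25 -8.1 6 -2.5;.25 -8.1 7.2 -2.5;.25 -8.1 7.4 -2.5'
python3 - <<'E'
from h import *
c=cam("wrist");c=cam("wrist");zoom(c["image"],180,150,380,300,4,"pics/w22.png")
go(.4237,-.1696,.18,np.radians(104.1))
E
```

```text
time: 48.6
tcp_pos: [0.4232, -0.1696, 0.1806]
tcp_rot: [[-0.242, 0.97, 0.008], [0.97, 0.242, 0.0], [-0.002, 0.007, -1.0]]
contact_force: [-0.2, -0.4, -2.0]
grip_width: 0.0124
row: 0.00 0.01 0.12 twist -0.1 t=48.70 q7=1.70
```

View pics/w22.png

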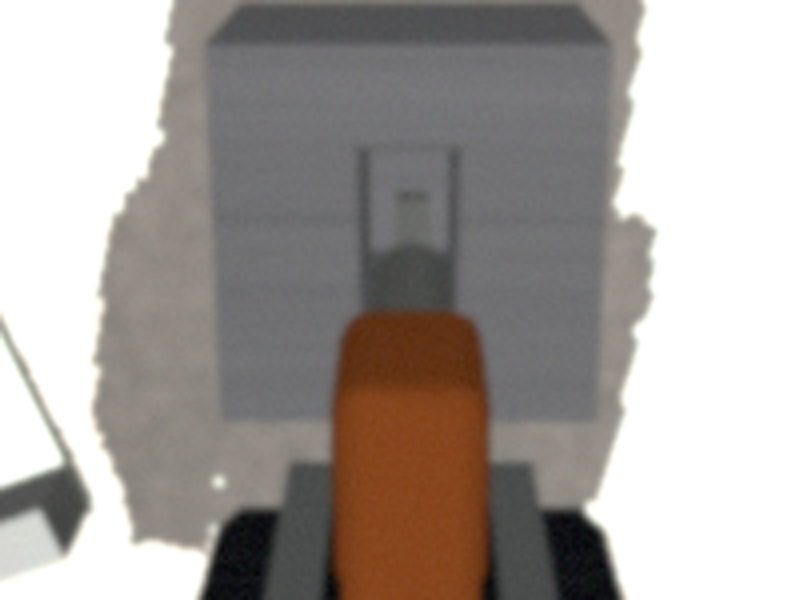

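```bash
python3 -m inch '0 -.05 .8 0;0 -.08 1.5 0;0 -.08 2 0;0 -.08 2.5 0;0 -.09 3.2 0;0 -.09 4 0;0 -.1 4.5 0;0 -.1 4.5 0'; python3 -m inch '0 0 .5 0;0 0 1 0;0 0 1.5 0;0 0 1.9 0;0 0 2.05 0;0 0 2.1 0;0 0 2.15 0;0 0 2.15 0'
```

```text
time: 49.7
tcp_pos: [0.4228, -0.1698, 0.1359]
tcp_rot: [[-0.242, 0.97, 0.008], [0.97, 0.242, 0.0], [-0.002, 0.008, -1.0]]
contact_force: [0.5, -0.6, -1.3]
grip_width: 0.0126
time: 50.7
tcp_pos: [0.4232, -0.1698, 0.1146]
tcp_rot: [[-0.242, 0.97, 0.008], [0.97, 0.242, -0.0], [-0.002, 0.008, -1.0]]
contact_force: [-0.3, -0.1, -0.1]
grip_width: 0.0125
```

```bash
python3 -m inch '0 0 0 0;0 0 0 0;0 0 0 0;0 0 0 0;0 0 0 0;0 0 0 0;0 0 0 0;0 0 0 0' 8.5 60; python3 -m inch '0 0 -.5 0;0 0 -2 0;0 0 -4 0;0 0 -7 0;0 0 -10 0;0 0 -13 0;0 0 -16 0;0 0 -16 0'
python3 - <<'E'
from h import *
c=cam("wrist");cv2.imwrite("pics/w23.png",bright(c["image"],1.3))
t=cam("top");cv2.imwrite("pics/t23.png",bright(t["image"],1.3))
s=cam("side");cv2.imwrite("pics/s23.png",bright(s["image"],1.0))
E
```

```text
time: 51.7
tcp_pos: [0.4231, -0.1698, 0.1145]
tcp_rot: [[-0.242, 0.97, 0.008], [0.97, 0.242, 0.0], [-0.002, 0.008, -1.0]]
contact_force: [0.1, 0.3, 0.5]
grip_width: 0.0846
time: 52.7
tcp_pos: [0.4225, -0.1699, 0.2771]
tcp_rot: [[-0.242, 0.97, 0.012], [0.97, 0.242, -0.002], [-0.005, 0.011, -1.0]]
contact_force: [0.1, 0.5, -0.3]
grip_width: 0.085
```

View pics/w23.png

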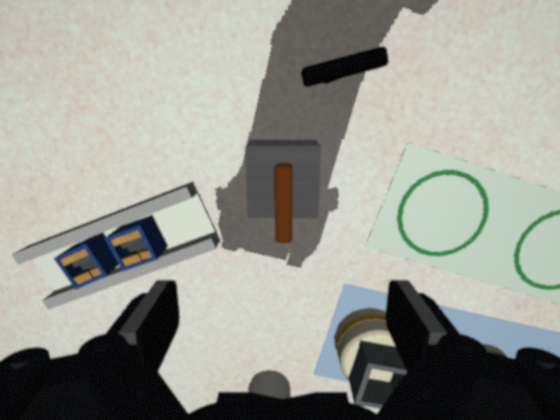

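View pics/s23.png

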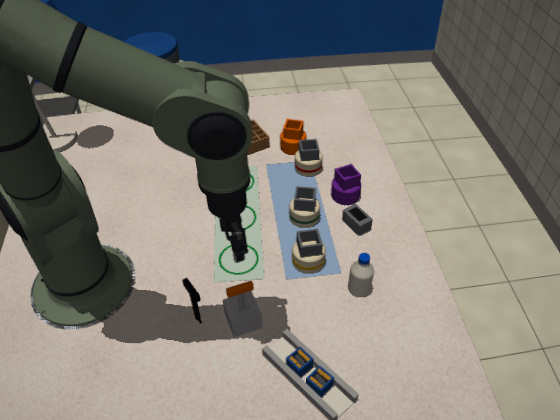

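View pics/t23.png

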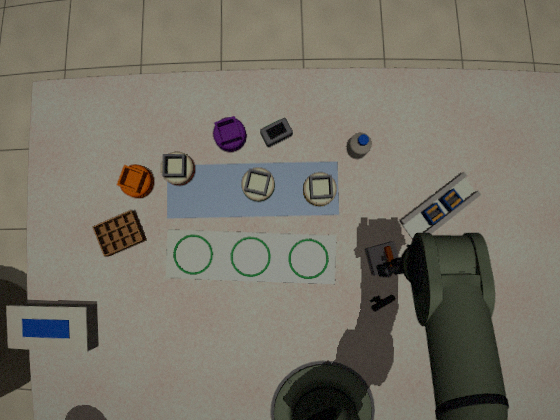

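Run:
```python
from h import *
go(.44,.19,.33,np.radians(92.5))
```

```text
row: 34.44 10.56 -5.54 twist 11.5 t=52.85 q7=1.84
```

```bash
python3 -m inch '3 1 -2 1;8 2.5 -5 3;13 4 -5 5;18 5.5 -5 7;23 7 -5 9;28 8.5 -5 11;33 10 -5 11.5;34 10.5 -5 11.5'
python3 - <<'E'
from h import *
c=cam("wrist");c=cam("wrist");c=cam("wrist");cv2.imwrite("pics/w24.png",bright(c["image"],1.2))
h=cv2.cvtColor(c["image"],cv2.COLOR_BGR2HSV);m=cv2.inRange(h,(55,90,40),(85,255,255))
n,l,st,ce=cv2.connectedComponentsWithStats(m)
for i in range(1,n):
    if st[i][4]>150:
        cn=cv2.findContours((l==i).astype(np.uint8),cv2.RETR_EXTERNAL,cv2.CHAIN_APPROX_NONE)[0][0][:,0]
        W=(plane(c,cn,0)[:,:2]*1000).astype(np.float32);e=cv2.fitEllipse(W);print(st[i],np.round(e[0],1),np.round(e[1],1))
go(.44,.19,.33,np.radians(92.5))
E
```

```text
time: 53.85
tcp_pos: [0.4395, 0.1888, 0.324]
tcp_rot: [[-0.049, 0.999, 0.006], [0.999, 0.049, 0.001], [0.001, 0.006, -1.0]]
contact_force: [-0.3, -0.7, -0.2]
grip_width: 0.085
[120 105  85  86 842] [427.1  31.2] [107.1 107.7]
[245 120  83  83 783] [436.3 190.9] [107.  107.3]
[366 133  84  82 739] [445.1 350.8] [106.9 107.1]
row: 0.48 -0.00 -0.60 twist 0.1 t=54.00 q7=0.82
```

View pics/w24.png

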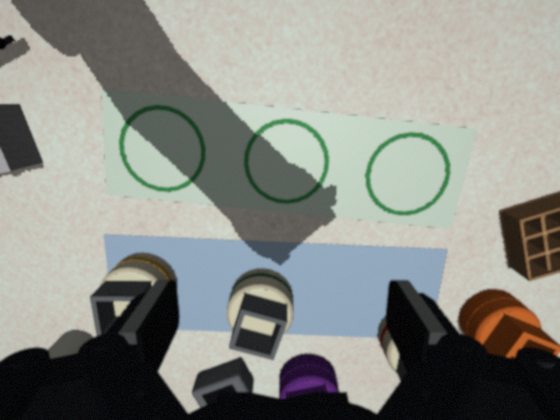

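Run:
```python
from h import *
go(.62,-.003,.25,np.radians(92.3))
```

```text
row: -19.60 17.06 7.52 twist 0.3 t=54.00 q7=0.82
```

```bash
python3 -m inch '-4 3.5 1 0;-8 7 2 0;-12 10.5 4 0;-16 14 6 0;-19.6 17 7.5 0;-19.6 17 7.5 0;-19.6 17 7.5 0;-19.6 17 7.5 0'
python3 - <<'E'
from h import *
c=cam("wrist");c=cam("wrist");zoom(c["image"],180,120,380,270,4,"pics/w25.png");np.savez("w25.npz",**{k:c[k] for k in("T","K","distortion")})
go(.62,-.003,.25,np.radians(92.3))
E
```

```text
time: 55.0
tcp_pos: [0.6189, -0.003, 0.2508]
tcp_rot: [[-0.045, 0.999, 0.007], [0.999, 0.045, -0.001], [-0.001, 0.007, -1.0]]
contact_force: [0.2, 0.2, 0.2]
grip_width: 0.0849
row: -0.03 0.09 0.08 twist 0.3 t=55.10 q7=1.14
```

View pics/w25.png

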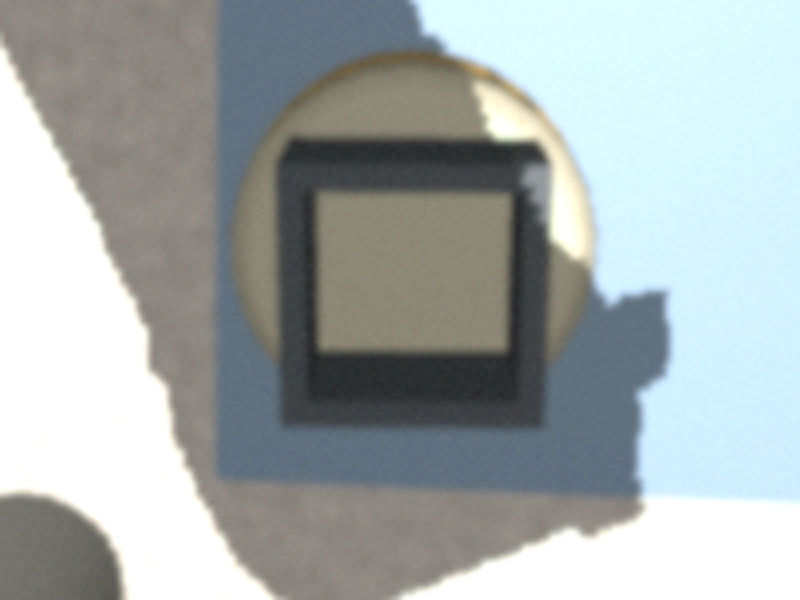

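```bash
cat >> h.py <<'E'
def quad(f,L,s,o,z):
    c=dict(np.load(f)); P=plane(c,np.array(L,float)/s+np.array(o),z);print("ctr",P.mean(0).round(4))
    for i in range(4):
        v=P[(i+1)%4]-P[i];print("len %.1f ang %.1f"%(np.linalg.norm(v)*1000,np.degrees(np.arctan2(v[1],v[0]))),end="; ")
    print();return P.mean(0)
E
python3 - <<'E'
from h import *
p=quad("w25.npz",[(280,162),(548,162),(545,425),(282,425)],4,(180,120),.095)
go(p[0],p[1],.064)
E
```

```text
ctr [ 0.616  -0.0023  0.095 ]
len 55.5 ang 92.7; len 57.7 ang 3.7; len 57.7 ang -87.3; len 57.7 ang -178.5; 
row: 0.08 -0.45 18.68 twist 0.0 t=55.10 q7=1.14
```

```bash
python3 -m inch '.08 -.4 3 0;.08 -.4 6 0;.08 -.45 10 0;.08 -.45 14 0;.08 -.45 17 0;.08 -.45 18.4 0;.08 -.45 18.7 0;.08 -.45 18.7 0' 8.5; python3 -m inch '0 0 0 0;0 0 0 0;0 0 0 0;0 0 0 0;0 0 0 0;0 0 0 0;0 0 0 0;0 0 0 0' 5 40
python3 - <<'E'
from h import *
go(.427,.030,.064)
s=ctrl.state();print(s["contact_force"],s["grip_width"])
E
```

```text
time: 56.1
tcp_pos: [0.6164, -0.0022, 0.0647]
tcp_rot: [[-0.046, 0.999, 0.008], [0.999, 0.046, -0.001], [-0.001, 0.008, -1.0]]
contact_force: [0.2, -0.4, 0.2]
grip_width: 0.0849
time: 57.1
tcp_pos: [0.617, -0.0023, 0.0658]
tcp_rot: [[-0.045, 0.999, 0.01], [0.999, 0.045, -0.001], [-0.001, 0.01, -1.0]]
contact_force: [-2.4, -1.7, 8.2]
grip_width: 0.0572
row: 4.09 -18.83 -0.01 twist 0.0 t=57.10 q7=0.99
[-2.41075189 -1.69446415  8.19211093] 0.05723183057855563
```

```bash
python3 -m inch '.4 -2 -.01 0;1 -4.7 -.03 0;1.6 -7.4 -.05 0;2.2 -10.1 -.08 0;2.8 -12.8 -.1 0;3.4 -15.5 -.12 0;3.9 -17.8 -.14 0;4.1 -18.7 -.15 0'
python3 - <<'E'
from h import *
go(.428,.030,.065)
s=cam("side");zoom(s["image"],200,140,360,300,4,"pics/s26.png")
E
```

```text
time: 58.1
tcp_pos: [0.4279, 0.0302, 0.0659]
tcp_rot: [[-0.046, 0.999, 0.011], [0.999, 0.046, -0.001], [-0.002, 0.011, -1.0]]
contact_force: [2.3, -1.2, -0.3]
grip_width: 0.0572
row: -0.02 0.01 0.09 twist 0.0 t=58.10 q7=0.71
```

View pics/s26.png

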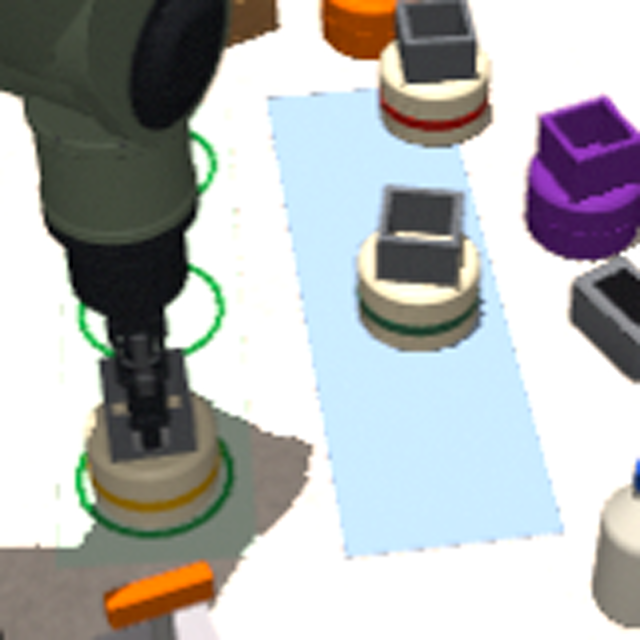

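```bash
python3 -m inch '0 0 0 0;0 0 0 0;0 0 0 0;0 0 0 0;0 0 0 0;0 0 0 0;0 0 0 0;0 0 0 0' 8.5 40; python3 -m inch '0 0 -1 0;0 0 -3 0;0 0 -6 0;0 0 -10 0;0 0 -14 0;0 0 -18 0;0 0 -20 0;0 0 -20 0'
python3 - <<'E'
from h import *
c=cam("wrist");c=cam("wrist");zoom(c["image"],180,100,400,265,3.6,"pics/w27.png");np.savez("w27.npz",**{k:c[k] for k in("T","K","distortion")})
go(.633,.165,.27,np.radians(75.2))
E
```

```text
time: 59.15
tcp_pos: [0.4272, 0.0303, 0.0657]
tcp_rot: [[-0.046, 0.999, 0.01], [0.999, 0.046, -0.001], [-0.002, 0.01, -1.0]]
contact_force: [0.3, 1.2, 0.1]
grip_width: 0.0849
time: 60.15
tcp_pos: [0.4256, 0.0306, 0.2672]
tcp_rot: [[-0.046, 0.999, 0.012], [0.999, 0.046, -0.002], [-0.003, 0.012, -1.0]]
contact_force: [-0.0, -0.7, 0.1]
grip_width: 0.0852
row: 12.49 21.41 -0.27 twist 17.4 t=60.25 q7=1.13
```

View pics/w27.png

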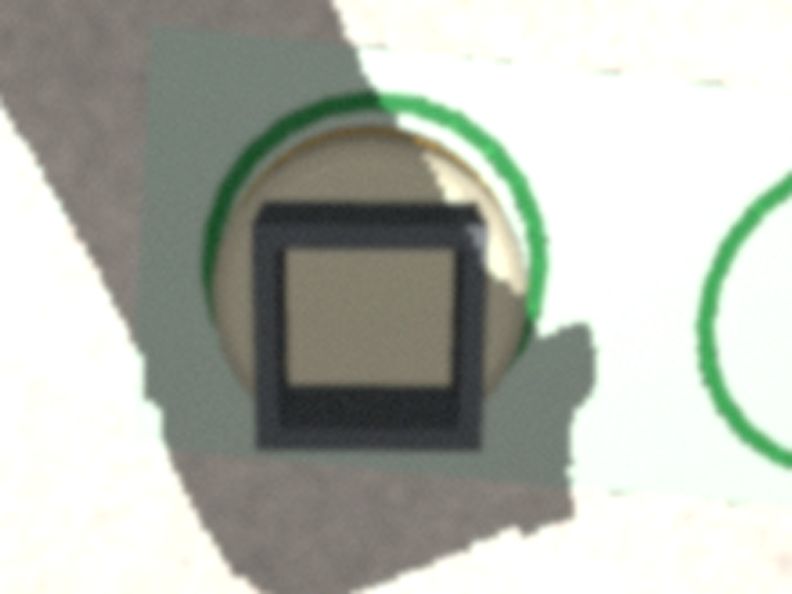

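```bash
cat >> h.py <<'E'
def ringfit(c,near):
    h=cv2.cvtColor(c["image"],cv2.COLOR_BGR2HSV);m=cv2.inRange(h,(55,90,30),(85,255,255))
    q=np.argwhere(m>0)[:,::-1];W=plane(c,q,0)[:,:2]
    r=np.linalg.norm(W-near,axis=1);W=W[(r>.042)&(r<.062)]
    for _ in range(3):
        A=np.c_[2*W,np.ones(len(W))];x=np.linalg.lstsq(A,(W**2).sum(1),rcond=None)[0]
        R=np.sqrt(x[2]+x[:2]@x[:2]);e=np.linalg.norm(W-x[:2],axis=1)-R;W=W[abs(e)<.003]
    print("ring",x[:2].round(4),"R %.4f n %d"%(R,len(W)));return x[:2]
E
python3 - <<'E'
from h import *
quad("w27.npz",[(253,222),(484,222),(481,449),(256,449)],3.6,(180,100),.095)
c=cam("wrist");ringfit(c,np.array([.427,.03]))
E
```

```text
ctr [0.4264 0.03   0.095 ]
len 55.9 ang 92.7; len 58.2 ang 3.5; len 57.6 ang -87.3; len 58.2 ang -178.1; 
ring [0.4275 0.0312] R 0.0524 n 619
```

```bash
python3 -m inch '2 3.5 0 2;4.5 8 0 6;7 12.5 0 10;9.5 17 0 14;12 20.5 0 17;12.5 21.4 0 17.4;12.5 21.4 0 17.4;12.5 21.4 0 17.4'
python3 - <<'E'
from h import *
c=cam("wrist");c=cam("wrist");zoom(c["image"],180,120,380,270,4,"pics/w28.png");np.savez("w28.npz",**{k:c[k] for k in("T","K","distortion")})
E
```

```text
time: 61.3
tcp_pos: [0.6322, 0.1644, 0.2667]
tcp_rot: [[0.255, 0.967, 0.008], [0.967, -0.255, -0.002], [-0.0, 0.009, -1.0]]
contact_force: [-0.1, -0.3, 0.5]
grip_width: 0.0852
```

View pics/w28.png

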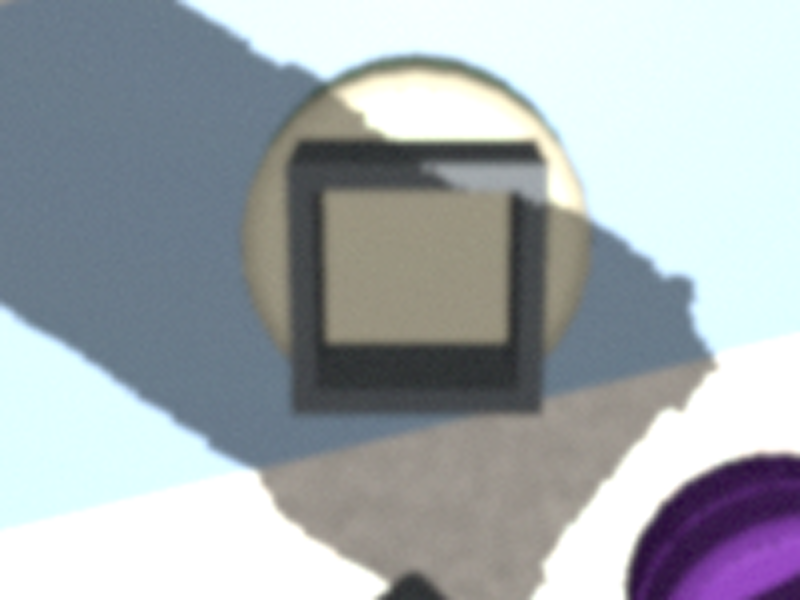

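Run:
```python
from h import *
p=quad("w28.npz",[(289,162),(547,163),(544,411),(292,412)],4,(180,120),.095)
go(p[0],p[1],.064,np.radians(75.2))
```

```text
ctr [0.6326 0.1655 0.095 ]
len 56.3 ang 75.0; len 57.2 ang -13.8; len 58.1 ang -104.5; len 57.7 ang 164.5; 
row: 0.13 -0.21 20.31 twist 0.0 t=61.40 q7=0.61
```

```bash
python3 -m inch '.1 -.1 4 0;.13 -.2 8 0;.13 -.2 12 0;.13 -.2 16 0;.13 -.2 18.5 0;.13 -.2 20 0;.13 -.2 20.3 0;.13 -.2 20.3 0' 8.5; python3 -m inch '0 0 0 0;0 0 0 0;0 0 0 0;0 0 0 0;0 0 0 0;0 0 0 0;0 0 0 0;0 0 0 0' 5 40
python3 - <<'E'
from h import *
s=ctrl.state();print(s["tcp_pos"])
go(.4365+s["tcp_pos"][0]-.6326,.1905,s["tcp_pos"][2])
E
```

```text
time: 62.4
tcp_pos: [0.6331, 0.1656, 0.065]
tcp_rot: [[0.256, 0.967, 0.01], [0.967, -0.256, -0.002], [0.001, 0.01, -1.0]]
contact_force: [0.2, 0.1, 0.1]
grip_width: 0.085
time: 63.4
tcp_pos: [0.6335, 0.1656, 0.066]
tcp_rot: [[0.256, 0.967, 0.011], [0.967, -0.256, -0.002], [0.001, 0.011, -1.0]]
contact_force: [-1.5, -1.5, 7.7]
grip_width: 0.0573
[0.63350396 0.16557693 0.06603036]
row: -2.61 -19.59 -0.23 twist 0.0 t=63.40 q7=0.47
```

```bash
python3 -m inch '-.27 -2 -.02 0;-.63 -4.7 -.04 0;-1 -7.5 -.07 0;-1.4 -10.3 -.1 0;-1.75 -13.1 -.13 0;-2.1 -16 -.16 0;-2.5 -18.6 -.18 0;-2.6 -19.6 -.19 0'; python3 -m inch '0 0 0 0;0 0 0 0;0 0 0 0;0 0 0 0;0 0 0 0;0 0 0 0;0 0 0 0;0 0 0 0' 8.5 40; python3 -m inch '0 0 -1 0;0 0 -3 0;0 0 -6 0;0 0 -10 0;0 0 -14 0;0 0 -18 0;0 0 -20 0;0 0 -20 0'
python3 - <<'E'
from h import *
c=cam("wrist");c=cam("wrist");zoom(c["image"],180,100,400,265,3.6,"pics/w29.png");np.savez("w29.npz",**{k:c[k] for k in("T","K","distortion")})
ringfit(c,np.array([.4363,.1905]))
t=cam("top");cv2.imwrite("pics/t29.png",bright(t["image"],1.3))
E
```

```text
time: 64.4
tcp_pos: [0.4368, 0.1906, 0.0661]
tcp_rot: [[0.255, 0.967, 0.012], [0.967, -0.255, -0.002], [0.001, 0.012, -1.0]]
contact_force: [7.4, -1.5, 2.8]
grip_width: 0.0572
time: 65.4
tcp_pos: [0.4368, 0.1907, 0.0661]
tcp_rot: [[0.255, 0.967, 0.012], [0.967, -0.255, -0.002], [0.001, 0.012, -1.0]]
contact_force: [0.5, -1.1, -0.4]
grip_width: 0.0851
time: 66.4
tcp_pos: [0.4347, 0.1913, 0.2677]
tcp_rot: [[0.255, 0.967, 0.015], [0.967, -0.255, -0.002], [0.002, 0.014, -1.0]]
contact_force: [-0.2, 0.0, -0.8]
grip_width: 0.0854
ring [0.4367 0.1908] R 0.0525 n 599
```

View pics/w29.png

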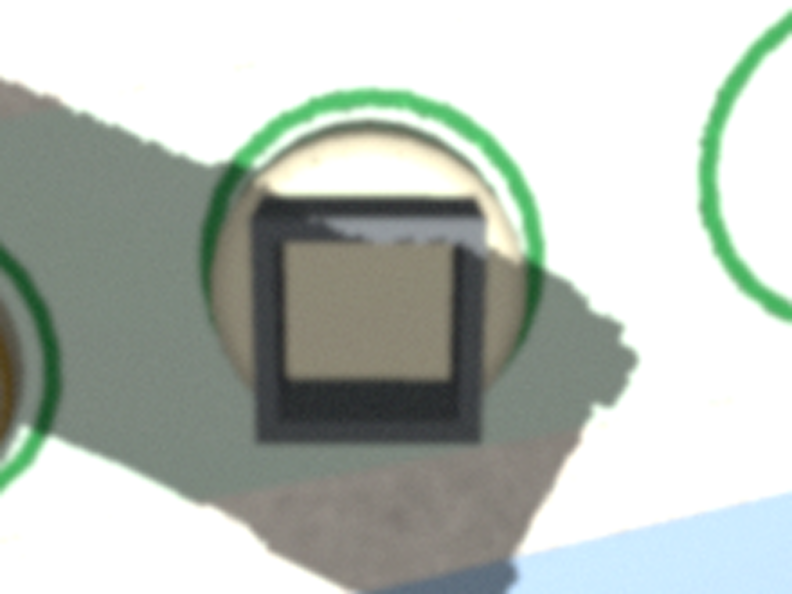

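View pics/t29.png

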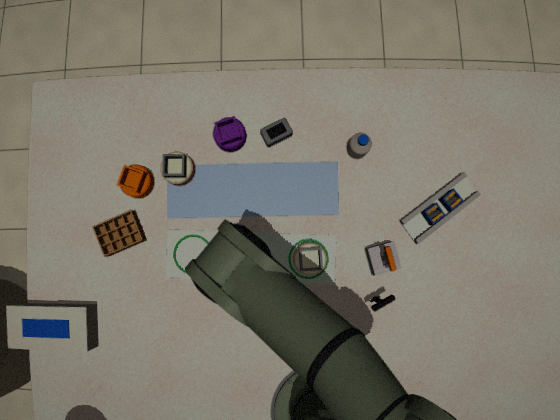

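Run:
```python
from h import *
print(plane(cam("top"),[(176,166)],.095))
quad("w29.npz",[(253,217),(486,217),(481,441),(257,441)],3.6,(180,100),.095)
go(.674,.375,.27,np.radians(5))
```

```text
[[0.67693411 0.37561787 0.095     ]]
ctr [0.4345 0.1907 0.095 ]
len 56.4 ang 75.3; len 57.4 ang -14.4; len 57.3 ang -104.8; len 57.4 ang 164.7; 
row: 23.91 18.52 -0.24 twist 70.2 t=66.60 q7=0.45
```

```bash
python3 -m inch '3 2.3 0 8;6.5 5 0 17;10 8 0 26;13.5 10.8 0 35;17 13.5 0 44;20.5 16 0 54;24 18.5 0 63;24 18.5 0 70'
python3 - <<'E'
from h import *
c=cam("wrist");c=cam("wrist");c=cam("wrist");cv2.imwrite("pics/w30.png",bright(c["image"],1.2));np.savez("w30.npz",**{k:c[k] for k in("T","K","distortion")})
go(.674,.375,.27,np.radians(5))
E
```

```text
time: 67.6
tcp_pos: [0.6742, 0.3782, 0.2645]
tcp_rot: [[0.996, 0.089, 0.008], [0.089, -0.996, -0.003], [0.008, 0.004, -1.0]]
contact_force: [-0.7, -0.8, -0.3]
grip_width: 0.0847
row: 0.04 0.12 -0.37 twist 0.4 t=67.75 q7=-0.70
```

View pics/w30.png

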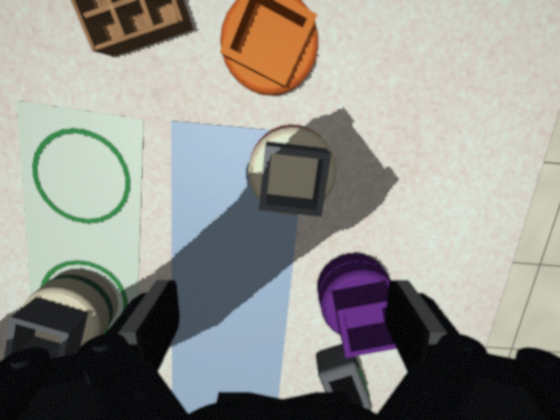

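Run:
```python
from h import *
c=cam("wrist");zoom(c["image"],220,110,360,230,5.5,"pics/w31.png");np.savez("w31.npz",**{k:c[k] for k in("T","K","distortion")})
```

```text
(no output)
```

View pics/w31.png

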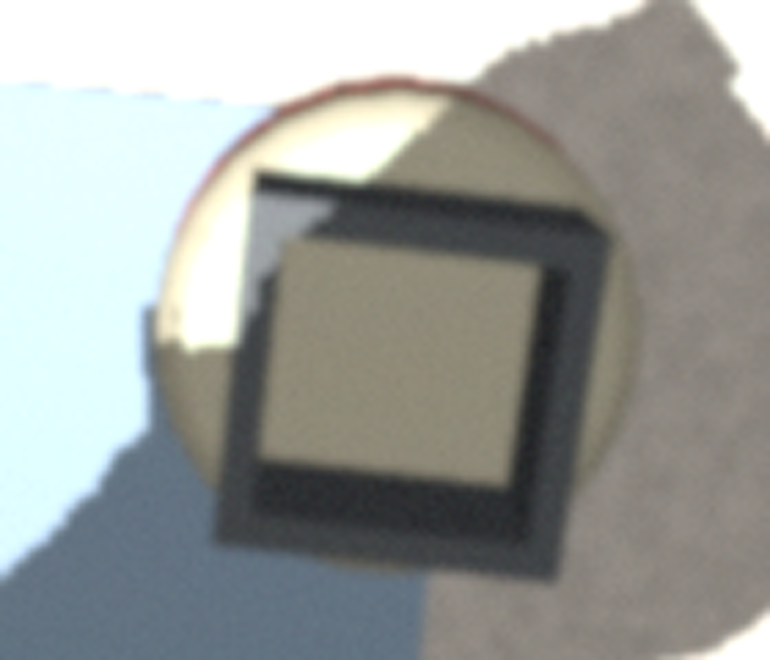

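Run:
```python
from h import *
p=quad("w31.npz",[(254,190),(611,238),(557,580),(215,543)],5.5,(220,110),.095)
go(p[0],p[1],.064,np.radians(-2))
```

```text
ctr [0.6834 0.3866 0.095 ]
len 56.7 ang -2.2; len 56.9 ang -91.3; len 57.1 ang 178.9; len 58.0 ang 88.3; 
row: 0.88 -1.07 20.29 twist 7.4 t=67.80 q7=-0.70
```

```bash
python3 -m inch '.4 -.5 3 4;.9 -1.05 6 7.2;.9 -1.05 10 7.2;.9 -1.05 14 7.2;.9 -1.05 16 7.2;.9 -1.05 16 7.2;.9 -1.05 16 7.2;.9 -1.05 16 7.2' 8.5
python3 - <<'E'
from h import *
go(.6834,.3866,.064,np.radians(-1.8))
s=cam("side");zoom(s["image"],240,80,400,220,4,"pics/s32.png")
E
```

```text
time: 68.8
tcp_pos: [0.6838, 0.3869, 0.1087]
tcp_rot: [[0.999, -0.031, 0.012], [-0.031, -1.0, -0.002], [0.012, 0.002, -1.0]]
contact_force: [-0.0, 0.0, 0.5]
grip_width: 0.0851
row: -0.09 0.03 4.46 twist 0.0 t=68.80 q7=-0.87
```

View pics/s32.png

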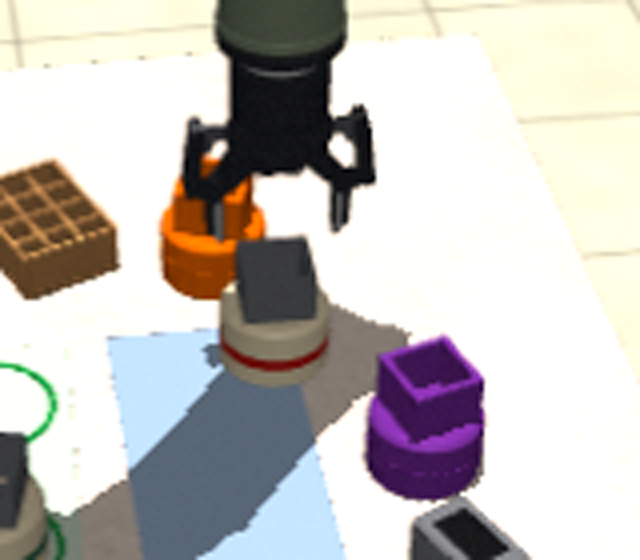

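```bash
python3 -m inch '-.1 0 1 0;-.1 0 2 0;-.1 0 3 0;-.1 0 4 0;-.1 0 4.4 0;-.1 0 4.4 0;-.1 0 4.4 0;-.1 0 4.4 0' 8.5; python3 -m inch '0 0 0 0;0 0 0 0;0 0 0 0;0 0 0 0;0 0 0 0;0 0 0 0;0 0 0 0;0 0 0 0' 5 25
python3 - <<'E'
from h import *
s=ctrl.state();print(s["tcp_pos"])
go(.4455+.001,.351+s["tcp_pos"][1]-.3866,s["tcp_pos"][2])
E
```

```text
time: 69.85
tcp_pos: [0.6834, 0.3869, 0.0648]
tcp_rot: [[0.999, -0.031, 0.012], [-0.031, -1.0, -0.002], [0.012, 0.002, -1.0]]
contact_force: [-0.1, -0.9, 0.1]
grip_width: 0.0849
time: 70.85
tcp_pos: [0.6837, 0.3869, 0.0652]
tcp_rot: [[0.999, -0.031, 0.013], [-0.031, -1.0, -0.002], [0.013, 0.001, -1.0]]
contact_force: [1.4, -1.0, 5.8]
grip_width: 0.0571
[0.68369619 0.3869205  0.06522452]
row: -23.60 4.29 -0.29 twist 0.0 t=70.85 q7=-0.88
```

```bash
python3 -m inch '-2 .4 -.02 0;-5 .9 -.06 0;-8.5 1.55 -.1 0;-12 2.2 -.14 0;-15.5 2.8 -.18 0;-19 3.45 -.21 0;-22 4 -.24 0;-23.7 4.3 -.26 0'
python3 - <<'E'
from h import *
go(.446,.351,.065)
s=cam("side");zoom(s["image"],180,100,340,240,4,"pics/s33.png")
E
```

```text
time: 71.85
tcp_pos: [0.4446, 0.3513, 0.0652]
tcp_rot: [[0.999, -0.03, 0.013], [-0.03, -1.0, -0.002], [0.013, 0.001, -1.0]]
contact_force: [4.3, 1.5, 0.0]
grip_width: 0.0576
row: 0.14 0.02 0.02 twist 0.0 t=71.85 q7=-1.21
```

View pics/s33.png

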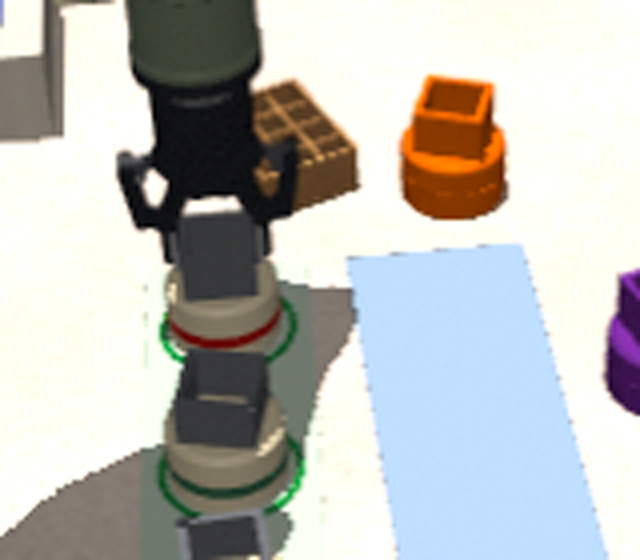

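```bash
python3 -m inch '.05 0 0 0;.1 0 0 0;.12 0 0 0;.12 0 0 0;.12 0 0 0;.12 0 0 0;.12 0 0 0;.12 0 0 0'; python3 -m inch '0 0 0 0;0 0 0 0;0 0 0 0;0 0 0 0;0 0 0 0;0 0 0 0;0 0 0 0;0 0 0 0' 8.5 40; python3 -m inch '0 0 -1 0;0 0 -3 0;0 0 -6 0;0 0 -10 0;0 0 -14 0;0 0 -18 0;0 0 -22 0;0 0 -22 0'
python3 - <<'E'
from h import *
c=cam("wrist");c=cam("wrist");cv2.imwrite("pics/w34.png",bright(c["image"],1.2));zoom(c["image"],180,100,400,265,3.6,"pics/w34z.png");np.savez("w34.npz",**{k:c[k] for k in("T","K","distortion")})
ringfit(c,np.array([.4451,.351]));ringfit(c,np.array([.4363,.1905]))
E
```

```text
time: 72.9
tcp_pos: [0.4438, 0.3511, 0.065]
tcp_rot: [[1.0, -0.03, 0.011], [-0.029, -1.0, -0.003], [0.011, 0.002, -1.0]]
contact_force: [-6.7, -2.3, 7.2]
grip_width: 0.0576
time: 73.9
tcp_pos: [0.4438, 0.3511, 0.065]
tcp_rot: [[1.0, -0.029, 0.011], [-0.029, -1.0, -0.003], [0.011, 0.002, -1.0]]
contact_force: [0.6, -0.8, 0.4]
grip_width: 0.0848
time: 74.9
tcp_pos: [0.4419, 0.3526, 0.2892]
tcp_rot: [[0.999, -0.029, 0.015], [-0.029, -1.0, 0.001], [0.015, -0.001, -1.0]]
contact_force: [0.4, 1.0, -0.4]
grip_width: 0.0849
ring [0.4455 0.3504] R 0.0524 n 566
ring [0.4364 0.191 ] R 0.0520 n 436
```

View pics/w34z.png

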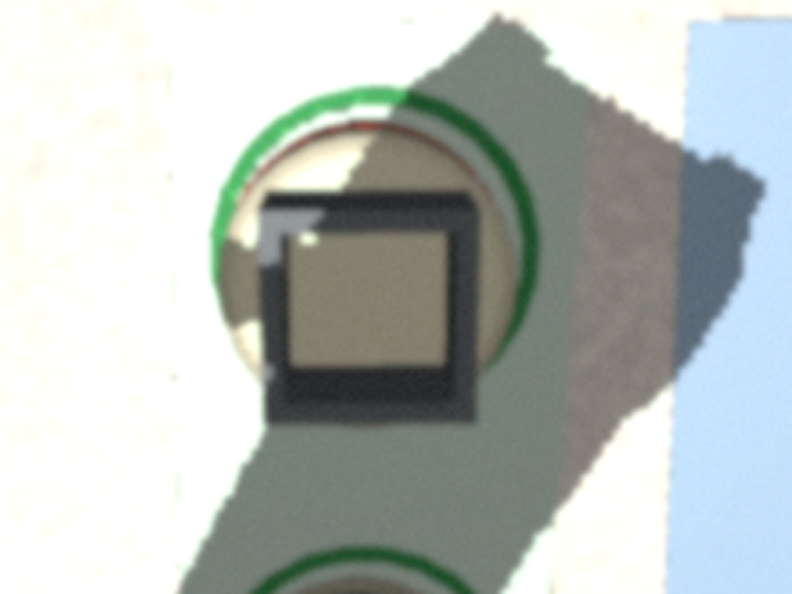

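View pics/w34.png

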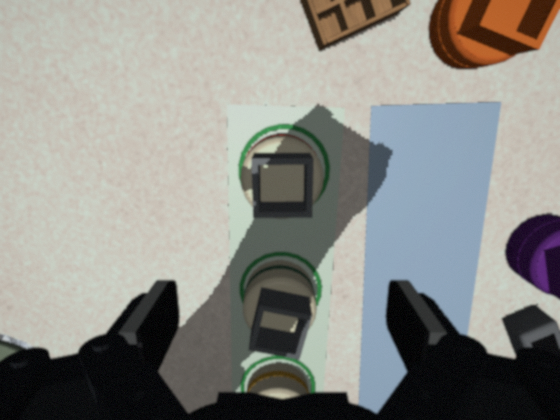

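Run:
```python
from h import *
quad("w34.npz",[(260,209),(478,209),(475,423),(264,423)],3.6,(180,100),.095)
s=cam("side");zoom(s["image"],170,100,380,310,2.8,"pics/s35.png")
```

```text
ctr [0.4429 0.3506 0.095 ]
len 56.2 ang -1.7; len 58.0 ang -91.0; len 57.2 ang 178.1; len 57.8 ang 88.0;
```

View pics/s35.png

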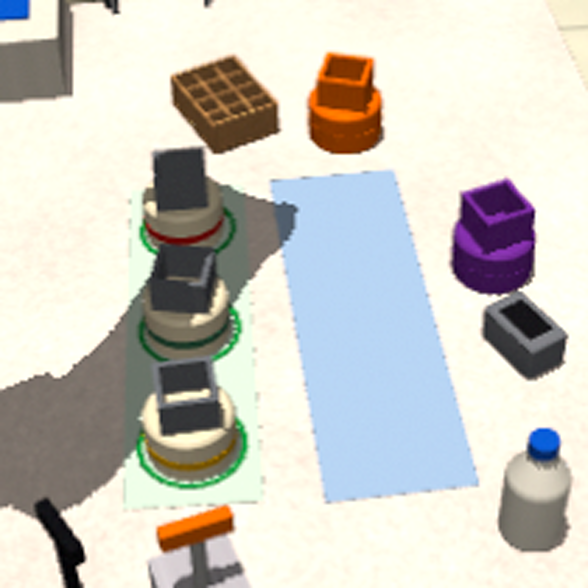

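```bash
python3 - <<'E'
from h import *
go(.25,.52,.33)
E
python3 -m inch '0 0 -2 0;-2 -1.5 -4 0;-6 -5 -4 0;-10 -9 -4 0;-14 -12 -4 0;-18 -15 -4 0;-19 -16 -4 0;-19.5 -16.5 -4 0'
python3 - <<'E'
from h import *
t=cam("top");t=cam("top");zoom(t["image"],160,220,345,290,4.2,"pics/t36.png");cv2.imwrite("pics/t36f.png",bright(t["image"],1.3))
s=cam("side");cv2.imwrite("pics/s36.png",s["image"])
for n,c in(("top",t),("side",s)):
  for r in([.427,.031],[.4363,.1908],[.4452,.3506]): ringfit(c,np.array(r))
zoom(s["image"],205,140,285,290,4,"pics/s36z.png")
E
```

```text
row: -19.55 -16.28 -4.74 twist 0.0 t=75.05 q7=-1.04
time: 76.05
tcp_pos: [0.2505, 0.5221, 0.322]
tcp_rot: [[1.0, -0.029, 0.01], [-0.029, -1.0, -0.004], [0.01, 0.004, -1.0]]
contact_force: [0.9, -0.8, -0.4]
grip_width: 0.0848
ring [0.4262 0.0289] R 0.0522 n 217
ring [0.4354 0.1888] R 0.0520 n 223
ring [0.4445 0.3488] R 0.0523 n 146
ring [0.4285 0.0317] R 0.0520 n 112
ring [0.438  0.1912] R 0.0518 n 70
ring [0.4469 0.3517] R 0.0522 n 50
```

View pics/t36.png

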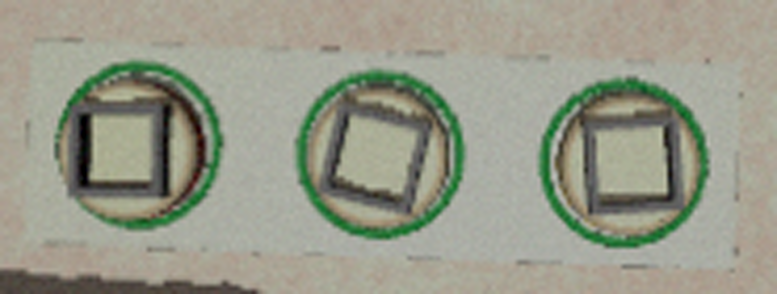

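View pics/s36z.png

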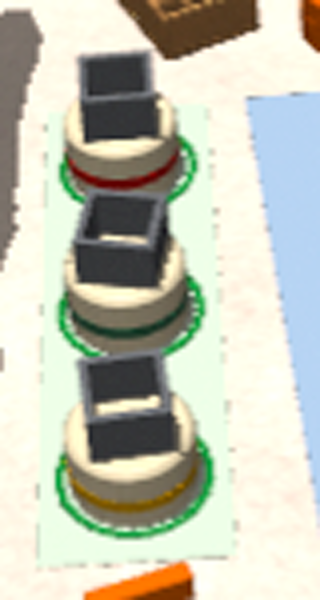

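View pics/t36f.png

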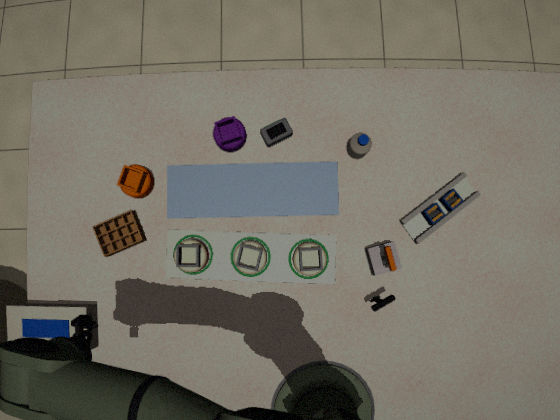

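Run:
```python
from h import *
t=cam("top");s=cam("side")
q=np.array([(119.5,149.5),(377.5,156.5),(633.8,162.8)])/4.2+[160,220]
P=plane(t,q-0.4,.095)[:,:2]
R=np.array([[.4445,.3488],[.4354,.1888],[.4262,.0289]])
print("top offsets mm",((P-R)*1000).round(1))
# side: collar top centres
z=[[(78,56),(150,50),(157,93),(84,100)],[(92,194),(168,204),(160,250),(78,238)],[(78,358),(160,352),(172,402),(86,412)]]
RS=np.array([[.4469,.3517],[.438,.1912],[.4285,.0317]])
for k,L in enumerate(z):
    W=plane(s,np.array(L,float)/4+[205,140],.095);print((W.mean(0)[:2]-RS[k])*1000,[round(np.linalg.norm(W[i]-W[i-1])*1000,1) for i in range(4)])
```

```text
top offsets mm [[-2.4 -3.6]
 [-0.3 -3.5]
 [ 1.7 -1.1]]
[-0.42672801 -2.40992377] [np.float64(54.2), np.float64(56.1), np.float64(53.1), np.float64(55.6)]
[ 2.60273317 -7.28688686] [np.float64(46.2), np.float64(56.5), np.float64(47.4), np.float64(59.9)]
[ 1.11968725 -0.43561947] [np.float64(48.6), np.float64(54.6), np.float64(45.6), np.float64(56.1)]
```

Run:
```python
from h import *
a=cv2.imread("pics/top0.png").astype(int);b=cam("top")["image"].astype(int)
for n,(x0,y0,x1,y1) in dict(bottle=(343,125,378,162),timer=(256,112,298,150),box=(88,203,150,262),orange=(112,158,160,202),purple=(208,112,250,156)).items(): print(n,np.abs(a-b)[y0:y1,x0:x1].mean().round(2))
s=ctrl.state();print(s["time"],s["tcp_pos"],s["contact_force"],s["grip_width"]);print(ctrl.hand_in())
```

```text
bottle 4.44
timer 4.69
box 4.56
orange 4.43
purple 4.48
76.35 [0.25173964 0.52149985 0.32262281] [ 0.57627025  0.28238861 -0.48206599] 0.08469445075893717
the job is handed in; nothing more can be done
None
```

I finished the job and handed it in at about 76 s on the robot's clock, well under the 210 s limit. All three pots are open and standing on the green rings. The hand-in gave no verdict.

- **Plugs:** pot1 and pot2 still had plugs. I drew both with the puller, stood them upright in the rack channel about 67 mm apart, and unthreaded the rod. pot3 was already open.
- **Puller:** it is standing back in its stand and released. The arm is clear of everything with the gripper open.
- **Pots:** I slid each one by its bare collar onto its own ring. pot3 had been knocked aside earlier, so I measured it again before gripping it.

**Last checks**
- **Centring (wrist camera):** the pots sit about 1.5 to 2.5 mm from their ring centres.
- **Disagreement:** the top camera gives up to about 4 mm for pot3 and pot2. Rough corners picked in the side view give about 1 to 2.5 mm for pot1 and pot3 and about 8 mm for pot2; I don't trust those side figures, because the collar edges came out as short as 46 mm instead of 58. I left the pots there.
- **pot3 nudge:** a final 1 mm nudge meant to centre pot3 better did not take.
- **Objects to leave alone:** the bottle, timer, vial box and the orange and purple look-alikes show no change from the first top picture beyond image noise. By eye, the black look-alike had not moved either.
- **Tool tilt:** the tool built up a tilt of up to about 0.9°. I held the height constant while sliding, and wrist forces stayed below 10 N in every reading.

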